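# Crank the bench vise shut on a casting

## Robot

A 6-joint arm with a two-finger parallel gripper is mounted at the origin on the work surface. World frame = base frame: x ahead of the robot, y to its left, z up, the work surface at z = 0. Lengths are in m, angles in rad, forces in N, time in s.
With the tool pointing down it reaches from about 0.35 to 0.975 m from the base axis. Payload 4.9 kg.
Tool frame: the origin (TCP) lies on the centre line of the jaws, within the pads' length; the fingertips stand ctrl.nose_length ahead of it and the grasp point (between the pads) lies 2 mm behind it (ctrl.nose_length is the distance from the TCP to the fingertips, in m); z points along the fingers, y is the direction in which the jaws open and shut (so a half turn about z gives the same grasp; the last joint's range is limited). The gripper opens to 85 mm and grips with 20 to 120 N. Pads are 22 mm wide; open, the fingers measure 114 mm over their backs; the gripper's body (76 mm by 85 mm) begins 54 mm behind the grasp point. The pads swing forward as they close: fully open they stand 13 mm farther back than shut.
Start: joints at [1.103, 0.053, 1.613, -0, 1.476, -0.119], TCP at [0.214, 0.587, 0.248] pointing down, gripper open.
Joint ranges: [-3.01, 3.01], [-1.01, 2.22], [0.06, 2.58], [-1.02, 4.17], [0.09, 2.62], [-3.14, 3.14]. Speed limits (rad/s): [2.57, 2.57, 3.14, 3.14, 3.14, 3.14].

## Interface

Orientations are given as a rotation vector (axis times angle).
In Python, from station import sensors, get_image, order, ctrl gives the robot as it stands.
- The arm moves only by the tool move_arm, never from a script. Its argument "increments" is a list of rows, each a list of 5 numbers: the shift along the tool's x, y, z in cm, then the turn about the tool's z in degrees, then the finger opening in cm, from 0 to 8.54. In form: [[dx, dy, dz, twist, gripper], ...]. A call has 1 to 5 rows; each row is the pose to reach, as a shift and turn from the pose commanded when the call began, along the tool's axes at that moment; what a row does not reach only later rows make up. A row lasts 1/8 s, in which the tool goes at most 62.5 mm and 10.7 degrees, less where a joint would pass 70% of its speed; a pose out of reach is approached as far as the arm can. A call with a gripper value outside its range is refused whole. The fingers move at their own pace and stop on an object; "newtons" is the grip in N (left out, the last holds). Time passes only in rows, so rows that repeat a pose let the fingers close. It gives the time, the measured TCP pose, the force and the opening at its end, in the units of the state.
- sensors.get_obs(): the state, without advancing time (a new reading comes with each control period).
- get_image(name): name is "side" or "top"; returns a dict with "image" (384x512x3 uint8, red, green, blue), "K" (3x3 intrinsics, pixels), "D" ([k1, k2, p1, p2, k3] as OpenCV has them; the pictures are not rectified), "R" (3x3) and "t" (3): a world point X has camera coordinates R X + t. Camera axes: x right, y down, z forward; pixel columns grow to the right and rows downward; lengths in m; the calibration is good to about 2 mm. A picture is of the moment at which its call begins. There is no depth.
- order.finish_job(): hands the job in, once; it reports no verdict.
The state is a dict: "t": time; "q": joint angles; "dq": joint speeds; "effort": joint torques, N m; "tool_pos": TCP position; "tool_rot": TCP orientation; "contact_force": force on the tool from outside, world axes, zero at the start; "wrist_torque": the same for the moment, N m; "opening": finger opening in m.
Only numpy, scipy, OpenCV 4.12 (cv2) and the standard library are available. Lean on these libraries where they do the work, as an engineer would, in place of code of your own. Each camera call takes 0.05 s, during which the arm holds its last target.

## Task

Fit the loose crank fully home on the upright square shaft of the blue vise, then wind it clockwise (seen from above) by its red grip, several full turns with the crank staying down on the shaft, until the jaw closes on the aluminium block and holds it snugly against the rear jaw. Stop when you feel it bite: nipped up by feel, not forced, because too much squeeze spoils the casting. Leave the crank seated on the shaft and the block clamped flat in the vise, let go, and leave the other things on the bench where they are.

Things in the scene. Friction and masses are not known exactly. Their poses are not given: they have to be found in the camera images.
- crank: Loose steel crank, 0.30 kg, lying socket down. Origin: centre of the hub's underside; z up, x towards the red grip. Hub: block 40 x 40 mm (sides along x, y), 40 mm tall, flat top, to be gripped across y; its square socket opens downwards, 22 x 22 mm (sides along x, y), 32 mm deep. An arm 22 mm wide runs from the hub along +x, 8 to 20 mm above the underside.
- grip_mid (a point): Point on the axis of the crank's red grip, an upright cylinder 24 mm across that spins freely on the arm (hold it without turning the hand). The axis is 65 mm out along the crank's x; the cylinder reaches from 21 to 81 mm above the hub's underside, this point is 60 mm above it. Axes as the crank's.
- shaft_foot (a point): Foot of the vise's upright square shaft: on its axis, on top of the round collar (60 mm across, 110 mm above the bench) where the hub's underside rests when home. The shaft is 20 x 20 mm, sides along this point's x and y (they turn with it), 30 mm tall; its top 6 mm taper to 14 x 14 mm. The crank fits in any of four quarter-turn positions, 1 mm clearance a side.
- drive (a joint): Turn of the shaft, rad; 0 at the start, grows clockwise from above and closes the jaw by 16 mm a turn; 2.3 to 3.2 turns are needed, as the rear jaw is bolted. Dry friction of 0.35 N m (5 N at the grip, up to 8 N with side load) holds the shaft where it is left, also when clamped.
- jaw: Moving jaw, 90 mm wide, top 91 mm above the bench; origin: middle of the lower front edge of its steel plate, which springs back 1 mm per 120 N; moves along its own +y. While it squeezes the block, the winding force at the grip rises by 1 N per 25 N of squeeze. Snug is over 50 N; over 300 N spoils the block (12 N more than winding free); 100 to 200 N is right, some 25 to 45 degrees after first touch.
- block: Loose aluminium block to be clamped, 60 x 40 x 45 mm (x, y, z), standing on the vise's bed, 50 mm above the bench, between the jaws; clamped across its y. Origin: centre of its underside. The rear jaw beyond it (not reported) is fixed; the jaw pushes the block up to it.
- spare_block: a second aluminium block like the clamped one, lying on the bench; to be left alone
- wrench: open-ended wrench lying on the bench; to be left alone
- hammer: hammer lying on the bench; to be left alone
- spray_can: green can, 60 mm across and 150 mm tall, standing; to be left alone
- bolt_jar: amber jar, 70 mm across and 80 mm tall, standing; to be left alone
- tape: yellow ring, 90 mm across and 24 mm high, lying flat; to be left alone
- screwdriver: screwdriver lying on the bench; to be left alone
Things that resemble listed ones, but are neither listed nor needed, are in the scene too. Leave any purple or yellow look-alike of the crank alone.

How it is judged:
On the way, in this order (a step that is already met when the one before it is completed fails the run):
1. the crank sits fully home on the square shaft (z of crank in the frame of shaft_foot below 0.005 m and horizontal distance between crank and shaft_foot below 0.004 m and angle between crank's own z axis and vertical below 0.12 rad), for 0.2 s.
2. the shaft has been wound two full turns with the crank on it (all of step 1 and value of joint drive above 12.57 rad), for 0.1 s.
At the end, for the whole second after the job is handed in: The jaw presses on the block with over 50 N; the block is upright, on the bed within 6 mm and at rest; the shaft was wound over two turns; the crank is at rest, seated on the shaft (underside within 5 mm of the collar and 4 mm of its axis, upright within 0.12 rad) (all of step 2 and contact force between jaw and block above 50 N and angle between block's own z axis and vertical below 0.1 rad and z of block in the frame of jaw below 0.006 m and linear speed of block below 0.01 m/s and angular speed of crank below 0.1 rad/s); the robot touches nothing.
It fails at once if the block is squeezed by more than 300 N (contact force between jaw and block above 300 N).
It fails at once if the shaft is turned without the crank, or the crank comes up off the shaft during winding (value of joint drive above 1.6 rad and (z of crank in the frame of shaft_foot above 0.012 m or horizontal distance between crank and shaft_foot above 0.01 m)).
It fails at once if another thing on the bench is moved by more than 30 mm (distance of any of spare_block, wrench, hammer, spray_can, bolt_jar, tape, screwdriver from where it was at the start of the episode above 0.03 m).
It also fails if it takes over 72 s, if anything falls off the work surface, if the arm or the gripper's body presses on something with over 40 N, if the wrist force passes 120 N, or if a joint passes its speed limit or range.

## Working session

There is one attempt and no reset: what is moved stays moved. The work goes in short steps, Python scripts to look and compute and a tool call to move; the robot and the scene stay as the last step left them, time stands still between calls to the robot, and variables do not carry over. Pictures are saved under pics/ and viewed, and the job is handed in when it is done.

Besides the shell and the picture viewer there is one more tool, called after "Call:" in YAML: its name, and indented under it one key for each argument. move_arm: Moves the arm, as the interface text tells. Its arguments: {"type":"object","properties":{"increments":{"type":"array"},"newtons":{"type":"number"}},"required":["increments"]}

```bash
ls; mkdir -p pics
cat > h.py <<'E'
import numpy as np, cv2
from station import sensors, get_image, order, ctrl
def save(n,f):
    d=get_image(n); cv2.imwrite(f,cv2.cvtColor(d['image'],cv2.COLOR_RGB2BGR)); 
    np.savez('cam_'+n,**{k:np.array(d[k]) for k in ('image','K','D','R','t')}); return d
def cam(n): return np.load('cam_'+n+'.npz')
def proj(c,X):
    X=np.atleast_2d(np.array(X,float)); return cv2.projectPoints(X,cv2.Rodrigues(c['R'])[0],np.array(c['t'],float),c['K'],c['D'])[0][:,0]
def ray(c,px,z):
    p=cv2.undistortPoints(np.array([[px]],float),c['K'],c['D'])[0,0]
    d=c['R'].T@np.array([p[0],p[1],1]); o=-c['R'].T@c['t']; s=(z-o[2])/d[2]; return o+s*d
E
python3 - <<'E'
from h import *
for n in('side','top'):
    d=save(n,f'pics/{n}0.png'); print(n,d['K'],d['D'],-np.array(d['R']).T@np.array(d['t']))
    im=cv2.imread(f'pics/{n}0.png'); 
print(sensors.get_obs(), ctrl.nose_length)
E
```

```text
pics
side [[484.11953644   0.         258.01024324]
 [  0.         484.11953644 201.35033277]
 [  0.           0.           1.        ]] [-0.05265283  0.          0.          0.          0.        ] [ 0.05854761 -1.02167318  0.9593668 ]
top [[448.66007309   0.         254.17098255]
 [  0.         448.66007309 188.85675171]
 [  0.           0.           1.        ]] [-0.13377202  0.          0.          0.          0.        ] [2.18159004e-01 1.39810913e-03 1.64559588e+00]
{'t': 0.1, 'q': array([ 1.10298334e+00,  5.33453583e-02,  1.61420868e+00, -3.34866038e-05,
        1.47600938e+00, -1.18980134e-01]), 'dq': array([ 0.00096216, -0.00069186, -0.00530976,  0.00022223,  0.0017631 ,
        0.00043721]), 'effort': array([ 1.02448619e-03, -3.94903207e+01, -3.71363211e+01, -1.06602433e-04,
        3.86772183e-03,  1.69846260e-06]), 'tool_pos': array([0.21336919, 0.58685872, 0.24712108]), 'tool_rot': array([-5.45072841e-01, -3.09339793e+00,  2.97800619e-03]), 'contact_force': array([ 0.02108768, -0.2305829 , -0.46539496]), 'wrist_torque': array([-0.00916807, -0.04036328,  0.02750819]), 'opening': 0.08553701470638704} 0.017
```

View pics/side0.png

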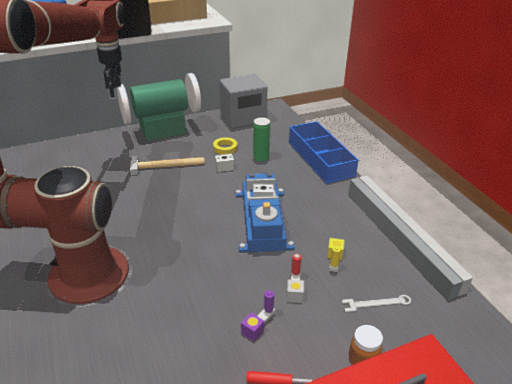

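View pics/top0.png

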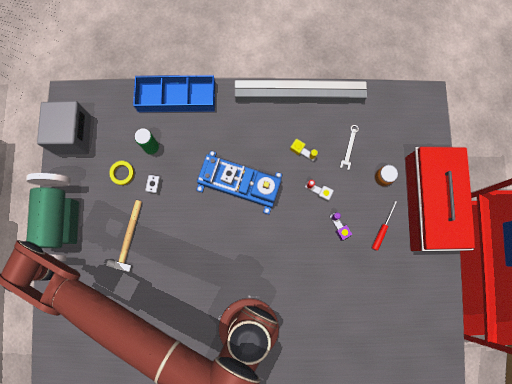

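Candidates for the crank, as top-view and side-view pixels:
- Steel crank with red grip: top (320,188), side (296,285). This one matches the description.
- Purple look-alike: top (341,226), side (255,322).
- Yellow look-alike: top (304,150), side (336,250).

I'll check the choice in a close crop.

Run:
```python
from h import *
a=cv2.imread('pics/top0.png')[140:245,185:365]; b=cv2.imread('pics/side0.png')[165:315,225:355]
a=cv2.resize(a,None,fx=4.4,fy=4.4,interpolation=cv2.INTER_CUBIC); b=cv2.resize(b,None,fx=4,fy=4,interpolation=cv2.INTER_CUBIC)
cv2.imwrite('pics/ca.png',a);cv2.imwrite('pics/cb.png',b)
```

```text
(no output)
```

View pics/ca.png

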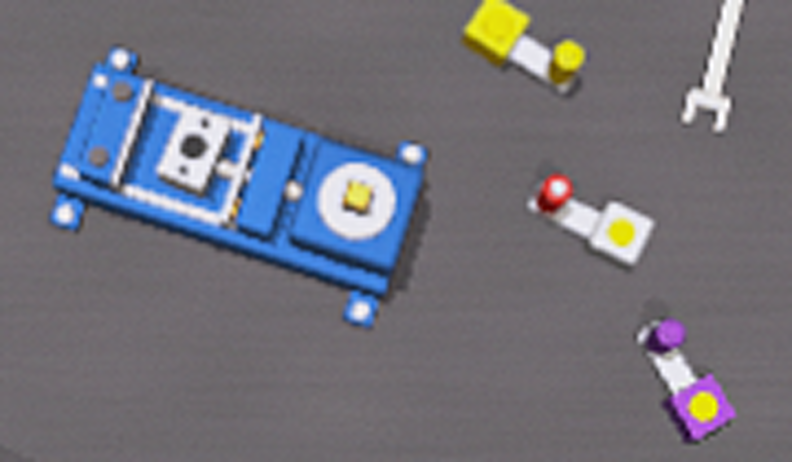

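View pics/cb.png

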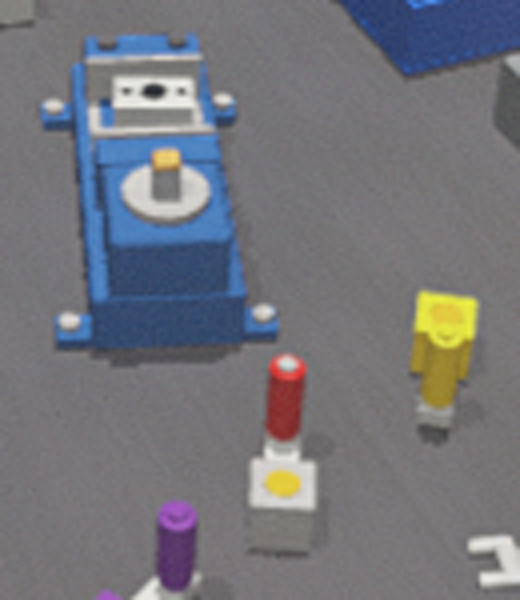

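The steel crank with the red grip is at top (326,193) for the hub and (312,183) for the grip. In the side view the hub is at (295,286). The vise shaft is at top (266,184) and side (266,204). I'll measure these now.

```bash
cat > m.py <<'E'
from h import *
from scipy.optimize import least_squares
def cent(im,x0,x1,y0,y1,f):
    s=im[y0:y1,x0:x1].astype(float); w=f(s[...,0],s[...,1],s[...,2]); ys,xs=np.mgrid[y0:y1,x0:x1]
    return np.array([(w*xs).sum(),(w*ys).sum()])/w.sum()
yel=lambda r,g,b: np.clip(np.minimum(r,g)-b-25,0,120)*(np.minimum(r,g)>110)
def tri(cs,ps,z=None):
    f=lambda X: np.concatenate([(proj(c,X)[0]-p) for c,p in zip(cs,ps)])
    if z is None: s=least_squares(f,[.4,0,.1])
    else: s=least_squares(lambda X:f([X[0],X[1],z]),[.4,0]); 
    return s.x, s.fun
E
python3 - <<'E'
from m import *
T=save('top','pics/t1.png'); S=save('side','pics/s1.png')
ht=cent(T['image'],318,335,184,202,yel); hs=cent(S['image'],283,308,278,294,yel)
st=cent(T['image'],258,275,176,193,yel); ss=cent(S['image'],258,275,196,212,yel)
print(ht,hs,st,ss)
for n,a,b,z in(('hub',ht,hs,.04),('shaft',st,ss,.14)):
    print(n,tri([T,S],[a,b]),tri([T,S],[a,b],z),ray(T,a,z),ray(S,b,z))
red=lambda r,g,b: (r-np.maximum(g,b)>50)*1.
rt=cent(T['image'],300,320,172,190,red); rs=cent(S['image'],285,308,250,280,red)
print(rt,rs,tri([T,S],[rt,rs]), ray(S,rs,.051))
E
```

```text
[325.77689469 192.41271643] [295.24340426 285.31106383] [265.81778827 183.94214876] [266.12535211 204.47605634]
hub (array([ 0.4855818 , -0.28164224,  0.03952814]), array([ 0.26906236, -0.90514578, -0.64494531,  0.1420394 ])) (array([ 0.48544566, -0.28181343]), array([ 0.3386347 , -0.88972664, -0.65197201,  0.07659987])) [ 0.482159   -0.28046502  0.04      ] [ 0.48710461 -0.28221027  0.04      ]
shaft (array([ 0.49914948, -0.05890524,  0.13622473]), array([ 0.2431711 , -0.86316744, -0.70959301,  0.15139226])) (array([ 0.49811958, -0.06049123]), array([ 0.75227302, -0.76976664, -0.79081171, -0.51459029])) [ 0.49545079 -0.05789828  0.14      ] [ 0.49921768 -0.06342898  0.14      ]
[310.35714286 183.52380952] [295.80519481 264.18831169] (array([ 0.51551021, -0.2239403 ,  0.05078061]), array([ 0.19039452, -0.62737866, -0.46578448,  0.10421078])) [ 0.51671445 -0.22425146  0.051     ]
```

```bash
cat >> m.py <<'E'
from scipy.spatial.transform import Rotation as Ro
def state():
    o=sensors.get_obs(); R=Ro.from_rotvec(o['tool_rot']).as_matrix()
    return o,R
def rep(target=None):
    o,R=state(); ya=np.degrees(np.arctan2(R[1,1],R[0,1]))
    print('t',round(o['t'],2),'p',np.round(o['tool_pos'],4),'yang',round(ya,2),'q6',np.round(o['q'][5],3),'F',np.round(o['contact_force'],1),'M',np.round(o['wrist_torque'],2),'op',round(o['opening'],4),'zaxis',np.round(R[:,2],4))
    if target is not None: print('shift cm',np.round(R.T@(np.array(target)-o['tool_pos'])*100,2))
E
python3 - <<'E'
from m import *
rep([.485,-.2815,.14]); rep([.4855,-.2815,.027])
print(state()[1])
T=cam('top');S=cam('side')
# vise yaw from four lugs
for p in((120,58),(412,152),(66,213),(360,310)):
    q=np.array(p)/4.4+[185,140]; print(ray(T,q,.02))
E
```

```text
t 0.2 p [0.2135 0.587  0.2475] yang 70.01 q6 -0.119 F [-0.  -1.1  0.4] M [-0.03  0.04 -0.01] op 0.0852 zaxis [-6.0e-04 -1.1e-03 -1.0e+00]
shift cm [-55.21 -72.33  10.84]
t 0.2 p [0.2135 0.587  0.2475] yang 70.01 q6 -0.119 F [-0.  -1.1  0.4] M [-0.03  0.04 -0.01] op 0.0852 zaxis [-6.0e-04 -1.1e-03 -1.0e+00]
shift cm [-55.26 -72.3   22.14]
[[-9.39779261e-01  3.41781522e-01 -5.75614052e-04]
 [ 3.41781971e-01  9.39778608e-01 -1.11944905e-03]
 [ 1.58342772e-04 -1.24876951e-03 -9.99999208e-01]]
[0.63463287 0.1362193  0.02      ]
[ 0.55285254 -0.11041368  0.02      ]
[0.50127386 0.17971543 0.02      ]
[ 0.4191675  -0.06547009  0.02      ]
```

Call:
move_arm:
  increments:
    - [-55.2, -72.3, 2, 97.5, 6.5]
    - [-55.2, -72.3, 2, 97.5, 6.5]
    - [-55.2, -72.3, 2, 97.5, 6.5]
    - [-55.2, -72.3, 2, 97.5, 6.5]
    - [-55.2, -72.3, 2, 97.5, 6.5]

```text
t: 0.82
tool_pos: [0.307, 0.2874, 0.2413]
tool_rot: [1.891, 2.509, 0.001]
contact_force: [0.4, 0.2, 1.4]
opening: 0.0652
```

```bash
python3 -c "
from m import *
rep([.485,-.2815,.16])"
```

```text
t 0.82 p [0.307  0.2874 0.2413] yang 15.99 q6 0.296 F [0.4 0.2 1.4] M [-0.01 -0.05  0.05] op 0.0652 zaxis [ 5.e-04  0.e+00 -1.e+00]
shift cm [-59.59   1.43   8.13]
```

Call:
move_arm:
  increments:
    - [-59.6, 1.4, 2, 43.5, 6.5]
    - [-59.6, 1.4, 2, 43.5, 6.5]
    - [-59.6, 1.4, 2, 43.5, 6.5]
    - [-59.6, 1.4, 2, 43.5, 6.5]
    - [-59.6, 1.4, 2, 43.5, 6.5]

```text
t: 1.45
tool_pos: [0.4017, -0.0105, 0.2311]
tool_rot: [2.682, 1.634, 0.002]
contact_force: [1.6, 1.7, -0.4]
opening: 0.0648
```

```bash
python3 -c "
from m import *
rep([.485,-.2815,.16])"
```

```text
t 1.45 p [ 0.4017 -0.0105  0.2311] yang -27.29 q6 0.264 F [ 1.6  1.7 -0.4] M [ 0.01 -0.04  0.03] op 0.0648 zaxis [ 0.0015  0.     -1.    ]
shift cm [-20.27  19.81   7.12]
```

Call:
move_arm:
  increments:
    - [-20.3, 19.8, 9, 0, 6.5]
    - [-20.3, 19.8, 9, 0, 6.5]
    - [-20.3, 19.8, 9, 0, 6.5]
    - [-20.3, 19.8, 9, 0, 6.5]
    - [-20.3, 19.8, 9, 0, 6.5]

```text
t: 2.08
tool_pos: [0.4848, -0.2817, 0.1397]
tool_rot: [-2.682, -1.634, 0.0]
contact_force: [-0.4, 0.1, -0.8]
opening: 0.0648
```

Run:
```python
from m import *
rep([.485,-.2815,.027])
T=save('top','pics/t2.png');S=save('side','pics/s2.png')
o,R=state(); print(proj(T,o['tool_pos']+R[:,2]*.017),proj(S,o['tool_pos']+R[:,2]*.017))
a=cv2.imread('pics/t2.png')[150:240,270:380]; b=cv2.imread('pics/s2.png')[200:320,235:355]
cv2.imwrite('pics/c2.png',np.hstack([cv2.resize(a,(400,327),interpolation=2),cv2.resize(b,(327,327),interpolation=2)]))
```

```text
t 2.08 p [ 0.4848 -0.2817  0.1397] yang -27.28 q6 -0.183 F [-0.4  0.1 -0.8] M [ 0.06  0.01 -0.03] op 0.0648 zaxis [-7.e-04  6.e-04 -1.e+00]
shift cm [ 0.03  0.02 11.27]
[[330.26250787 188.00504096]] [[296.2430516  262.85215322]]
```

View pics/c2.png

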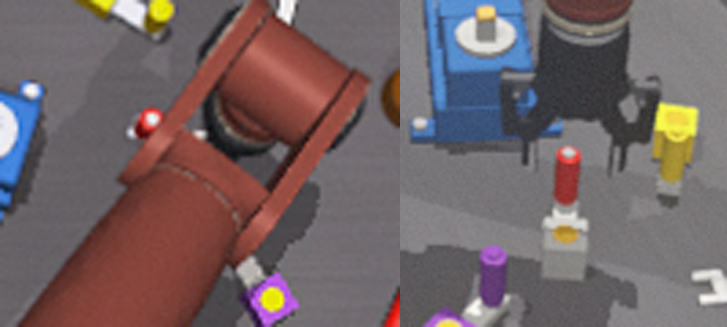

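Run:
```python
from m import *
b=cv2.imread('pics/s2.png')[225:310,265:335]
cv2.imwrite('pics/c3.png',cv2.resize(b,None,fx=7,fy=7,interpolation=2))
o,R=state(); S=cam('side')
for w in(-.0324,.0324): print(((proj(S,o['tool_pos']+R[:,2]*.012+R[:,1]*w)-[265,225])*7))
```

```text
[[126.74946455 248.51880162]]
[[312.73049104 260.886654  ]]
```

View pics/c3.png

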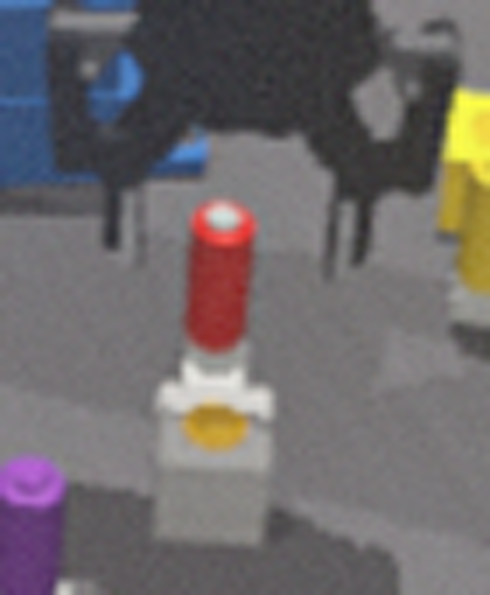

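```bash
python3 -c "
from m import *
rep([.4825,-.281,.027])"
```

```text
t 2.17 p [ 0.4843 -0.2824  0.1384] yang -27.42 q6 -0.182 F [ 0.2  1.  -0.4] M [ 0.03  0.01 -0.02] op 0.065 zaxis [-0.0031  0.0015 -1.    ]
shift cm [ 0.04 -0.18 11.14]
```

Call:
move_arm:
  increments:
    - [0.0, -0.2, 6, 0, 6.5]
    - [0.0, -0.2, 10.0, 0, 6.5]
    - [0.0, -0.2, 11.1, 0, 6.5]
    - [0.0, -0.2, 11.1, 0, 6.5]
  newtons: 30

```text
t: 2.68
tool_pos: [0.4833, -0.2782, 0.0304]
tool_rot: [-2.681, -1.637, -0.0]
contact_force: [0.2, 0.3, 0.1]
opening: 0.0651
```

Call:
move_arm:
  increments:
    - [0, 0, 0, 0, 3.5]
    - [0, 0, 0, 0, 3.5]
    - [0, 0, 0, 0, 3.5]
    - [0, 0, 0, 0, 3.5]
  newtons: 30

```text
t: 3.18
tool_pos: [0.4851, -0.2799, 0.0329]
tool_rot: [2.678, 1.634, 0.003]
contact_force: [2.2, 0.6, 6.5]
opening: 0.0398
```

Run:
```python
from m import *
rep()
T=save('top','pics/t4.png');S=save('side','pics/s4.png')
b=cv2.imread('pics/s4.png')[225:310,265:335]; a=cv2.imread('pics/t4.png')[160:230,280:360]
cv2.imwrite('pics/c4.png',np.hstack([cv2.resize(a,(400,350),interpolation=2),cv2.resize(b,(288,350),interpolation=2)]))
```

```text
t 3.17 p [ 0.4851 -0.2799  0.0329] yang -27.2 q6 -0.182 F [2.2 0.6 6.5] M [0.1  0.03 0.02] op 0.0398 zaxis [ 0.0043 -0.0029 -1.    ]
```

View pics/c4.png

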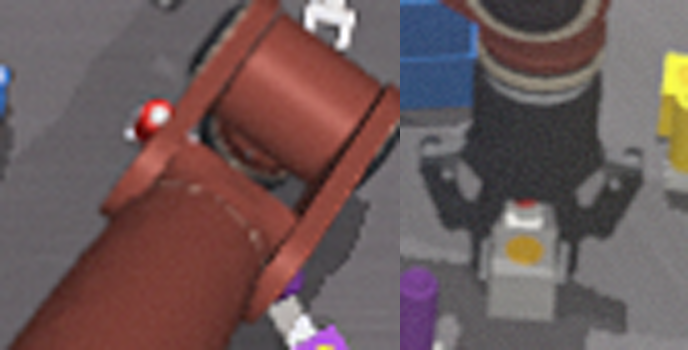

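Call:
move_arm:
  increments:
    - [0, 0, -4, 0, 3.5]
    - [0, 0, -8, 0, 3.5]
    - [0, 0, -8, 0, 3.5]
  newtons: 60

```text
t: 3.65
tool_pos: [0.4851, -0.2801, 0.1139]
tool_rot: [2.675, 1.633, 0.004]
contact_force: [-0.3, -1.2, -3.5]
opening: 0.0389
```

Run:
```python
from m import *
rep()
T=save('top','pics/t5.png');S=save('side','pics/s5.png')
rep()
b=cv2.imread('pics/s5.png')[195:310,255:345]; a=cv2.imread('pics/t5.png')[160:230,280:360]
cv2.imwrite('pics/c5.png',np.hstack([cv2.resize(a,(300,262),interpolation=2),cv2.resize(b,(450,575),interpolation=2)[:262*1+0] if 0 else cv2.resize(b,(205,262),interpolation=2)]))
cv2.imwrite('pics/c5.png',cv2.resize(b,None,fx=5,fy=5,interpolation=2))
```

```text
t 3.65 p [ 0.4851 -0.2801  0.1139] yang -27.2 q6 -0.182 F [-0.3 -1.2 -3.5] M [-0.08  0.02 -0.03] op 0.0389 zaxis [ 0.0061 -0.0048 -1.    ]
t 3.75 p [ 0.4825 -0.2782  0.1091] yang -27.2 q6 -0.182 F [-0.   1.2 -3.5] M [-0.01  0.07  0.01] op 0.0389 zaxis [-1.e-03  6.e-04 -1.e+00]
```

View pics/c5.png

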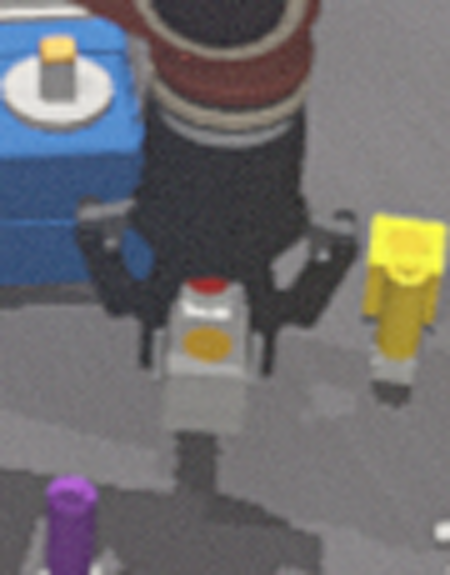

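```bash
python3 -c "
from m import *
rep([.495,-.061,.20])"
```

```text
t 3.75 p [ 0.4825 -0.2782  0.1091] yang -27.2 q6 -0.182 F [-0.   1.2 -3.5] M [-0.01  0.07  0.01] op 0.0389 zaxis [-1.e-03  6.e-04 -1.e+00]
shift cm [19.89 -8.83 -9.08]
```

Call:
move_arm:
  increments:
    - [1, -0.5, -5, 0, 3.5]
    - [5, -2, -9.1, -4, 3.5]
    - [11, -5, -9.1, -8.8, 3.5]
    - [16, -7, -9.1, -8.8, 3.5]
    - [19.9, -8.8, -9.1, -8.8, 3.5]

```text
t: 4.38
tool_pos: [0.4942, -0.0589, 0.1978]
tool_rot: [-2.544, -1.837, 0.005]
contact_force: [1.1, -0.5, -2.2]
opening: 0.0392
```

Call:
move_arm:
  increments:
    - [0, 0, 0, 0, 3.5]
    - [0, 0, 0, 0, 3.5]
    - [0, 0, 0, 0, 3.5]
    - [0, 0, 0, 0, 3.5]

```text
t: 4.88
tool_pos: [0.4957, -0.0623, 0.2006]
tool_rot: [-2.549, -1.835, 0.001]
contact_force: [0.4, 0.7, -3.4]
opening: 0.039
```

Run:
```python
from m import *
rep()
T=save('top','pics/t6.png');S=save('side','pics/s6.png')
rep([.495,-.061,.20])
b=cv2.imread('pics/s6.png')[150:250,225:305]; a=cv2.imread('pics/t6.png')[140:220,220:300]
cv2.imwrite('pics/c6.png',np.hstack([cv2.resize(a,(390,390),interpolation=2),cv2.resize(b,(312,390),interpolation=2)]))
```

```text
t 4.88 p [ 0.4957 -0.0623  0.2006] yang -18.5 q6 0.049 F [ 0.4  0.7 -3.4] M [ 0.    0.04 -0.03] op 0.039 zaxis [-6.e-04  0.e+00 -1.e+00]
t 4.97 p [ 0.4958 -0.0621  0.2008] yang -18.47 q6 0.049 F [-0.8  0.7 -3.2] M [-0.1  -0.03  0.02] op 0.0393 zaxis [-2.e-04  0.e+00 -1.e+00]
shift cm [ 0.08 -0.11  0.08]
```

View pics/c6.png

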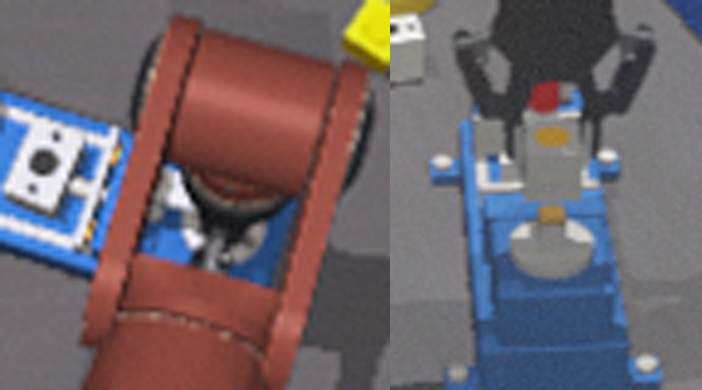

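Run:
```python
from m import *
S=cam('side'); im=S['image']
def b(p): return 225+(p[0]-390)/3.9,150+p[1]/3.9
d=cent(im,258,276,179,190,yel); s=cent(im,258,274,200,210,yel); print(d,s)
o,R=state()
for h in (.012,.010,.008): 
    z=o['tool_pos'][2]+h; print(h,ray(S,d,z))
print(ray(S,s,.14),ray(S,s,.1375))
cv2.imwrite('pics/c7.png',cv2.resize(cv2.cvtColor(im[170:225,245:290],cv2.COLOR_RGB2BGR),None,fx=10,fy=10,interpolation=2))
# detect predicted TCP
print(proj(S,o['tool_pos']))
```

```text
[266.10373182 184.71916509] [266.02947368 204.31789474]
0.012 [ 0.49426355 -0.07036143  0.21284851]
0.01 [ 0.49543088 -0.06781277  0.21084851]
0.008 [ 0.4965982  -0.0652641   0.20884851]
[ 0.49925748 -0.06267866  0.14      ] [ 0.50060214 -0.05975263  0.1375    ]
[[265.27438973 186.57286638]]
```

View pics/c7.png

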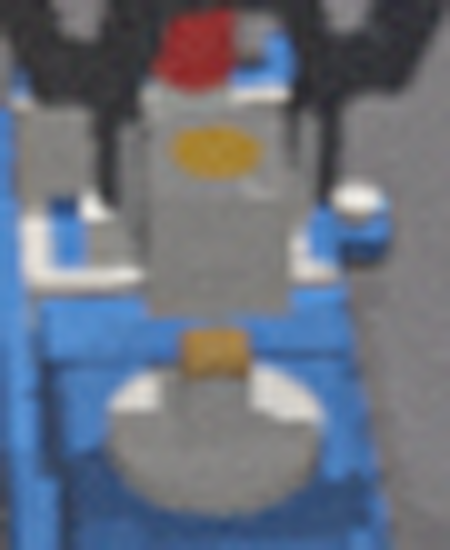

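Call:
move_arm:
  increments:
    - [0.7, 0.1, 1, 0, 3.5]
    - [0.7, 0.1, 2.4, 0, 3.5]
    - [0.7, 0.1, 2.4, 0, 3.5]
    - [0.7, 0.1, 2.4, 0, 3.5]

```text
t: 5.48
tool_pos: [0.4988, -0.055, 0.1766]
tool_rot: [-2.548, -1.838, 0.001]
contact_force: [-0.5, 0.2, -2.7]
opening: 0.0387
```

Run:
```python
from m import *
S=save('side','pics/s8.png');im=S['image'];T=save('top','pics/t8.png')
rep([.499,-.056,.1767])
d=cent(im,258,278,184,202,yel);print(d); o,R=state(); print(ray(S,d,o['tool_pos'][2]+.01))
a=im[170:225,245:290]; t=T['image'][150:205,245:290]
cv2.imwrite('pics/c8.png',cv2.resize(cv2.cvtColor(np.hstack([a,t]),cv2.COLOR_RGB2BGR),None,fx=8,fy=8,interpolation=2))
```

```text
t 5.58 p [ 0.4992 -0.0551  0.1774] yang -18.4 q6 0.063 F [ 0.7  0.7 -3.1] M [-0.    0.02  0.  ] op 0.039 zaxis [ 7.e-04 -2.e-04 -1.e+00]
shift cm [-0.09  0.    0.07]
[265.92091503 190.24640523]
[ 0.49836814 -0.06123843  0.18736725]
```

View pics/c8.png

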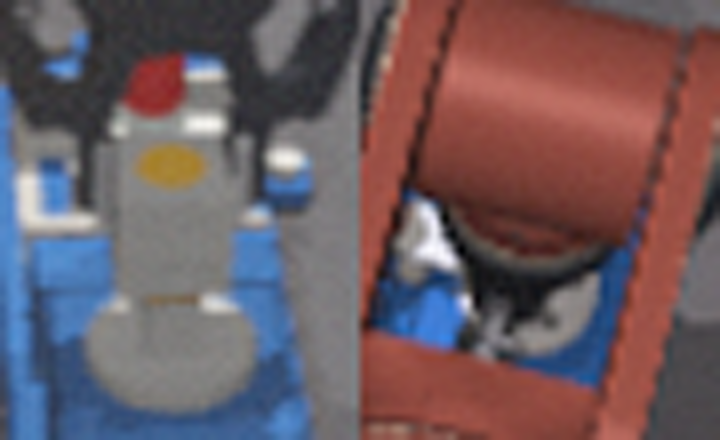

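Call:
move_arm:
  increments:
    - [0, 0, 0.5, 0, 3.5]
    - [0, 0, 0.9, 0, 3.5]
    - [0, 0, 1.3, 0, 3.5]
    - [0, 0, 1.3, 0, 3.5]

```text
t: 6.08
tool_pos: [0.4994, -0.056, 0.1641]
tool_rot: [2.546, 1.836, -0.001]
contact_force: [1.8, -5.0, -1.8]
opening: 0.0386
```

```bash
python3 -c "
from m import *
rep()"
```

```text
t 6.08 p [ 0.4994 -0.056   0.1641] yang -18.41 q6 0.063 F [ 1.8 -5.  -1.8] M [-0.95 -0.21 -0.01] op 0.0386 zaxis [ 0.0012 -0.0022 -1.    ]
```

Call:
move_arm:
  increments:
    - [-0.2, 0, 0.2, 0, 3.5]
    - [-0.2, 0, 0.6, 0, 3.5]
    - [-0.2, 0, 0.9, 0, 3.5]
    - [-0.2, 0, 0.9, 0, 3.5]

```text
t: 6.58
tool_pos: [0.499, -0.0569, 0.1549]
tool_rot: [2.547, 1.837, 0.003]
contact_force: [6.4, -1.8, -3.8]
opening: 0.0389
```

```bash
python3 -c "
from m import *
rep()"
```

```text
t 6.58 p [ 0.499  -0.0569  0.1549] yang -18.4 q6 0.059 F [ 6.4 -1.8 -3.8] M [-0.31 -1.01 -0.04] op 0.0389 zaxis [ 2.e-03 -1.e-04 -1.e+00]
```

Call:
move_arm:
  increments:
    - [0, 0.1, 0.3, 0, 3.5]
    - [0, 0.1, 0.7, 0, 3.5]
    - [0, 0.1, 1.0, 0, 3.5]
    - [0, 0.1, 1.0, 0, 3.5]

```text
t: 7.08
tool_pos: [0.499, -0.0572, 0.1441]
tool_rot: [-2.548, -1.837, 0.0]
contact_force: [3.7, -0.9, -5.5]
opening: 0.0396
```

```bash
python3 -c "
from m import *
rep()"
```

```text
t 7.08 p [ 0.499  -0.0572  0.1441] yang -18.4 q6 0.059 F [ 3.7 -0.9 -5.5] M [-0.26 -0.67  0.04] op 0.0396 zaxis [-6.e-04  3.e-04 -1.e+00]
```

Sliding down well. I'll keep going until it meets the collar.

Call:
move_arm:
  increments:
    - [0, 0.1, 0.3, 0, 3.5]
    - [0, 0.1, 0.6, 0, 3.5]
    - [0, 0.1, 0.8, 0, 3.5]
    - [0, 0.1, 0.8, 0, 3.5]

```text
t: 7.58
tool_pos: [0.4994, -0.0572, 0.143]
tool_rot: [-2.544, -1.836, 0.006]
contact_force: [-20.0, 5.0, 31.9]
opening: 0.039
```

Run:
```python
from m import *
rep()
S=save('side','pics/s9.png');im=S['image']
cv2.imwrite('pics/c9.png',cv2.resize(cv2.cvtColor(im[165:235,235:300],cv2.COLOR_RGB2BGR),None,fx=8,fy=8,interpolation=2))
```

```text
t 7.58 p [ 0.4994 -0.0572  0.143 ] yang -18.37 q6 0.059 F [-20.    5.   31.9] M [ 0.69  3.3  -0.07] op 0.039 zaxis [-0.0055  0.001  -1.    ]
```

View pics/c9.png

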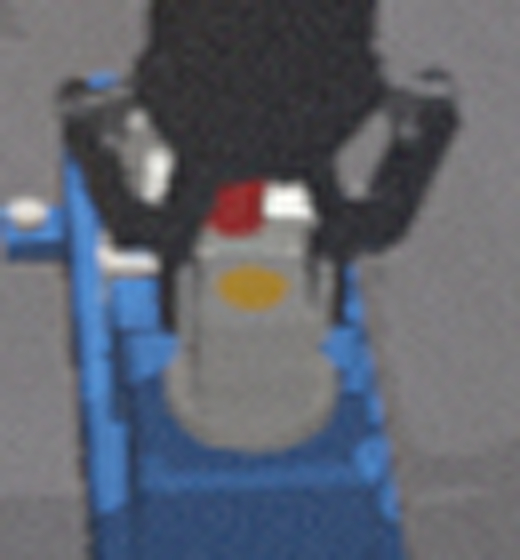

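Call:
move_arm:
  increments:
    - [0, -0.15, -0.6, 0, 3.5]
    - [0, -0.15, -0.6, 0, 3.5]
    - [0, -0.15, -0.6, 0, 5.5]
    - [0, -0.15, -0.6, 0, 5.5]
    - [0, -0.15, -0.6, 0, 5.5]

```text
t: 8.25
tool_pos: [0.4986, -0.057, 0.1426]
tool_rot: [-2.547, -1.837, 0.001]
contact_force: [0.2, 0.4, -0.2]
opening: 0.0548
```

Run:
```python
from m import *
rep()
S=save('side','pics/s10.png');im=S['image'];T=save('top','pics/t10.png')
cv2.imwrite('pics/c10.png',cv2.resize(cv2.cvtColor(im[165:235,235:300],cv2.COLOR_RGB2BGR),None,fx=8,fy=8,interpolation=2))
```

```text
t 8.25 p [ 0.4986 -0.057   0.1426] yang -18.4 q6 0.059 F [ 0.2  0.4 -0.2] M [ 0.   -0.    0.06] op 0.0548 zaxis [-1.e-03  3.e-04 -1.e+00]
```

View pics/c10.png

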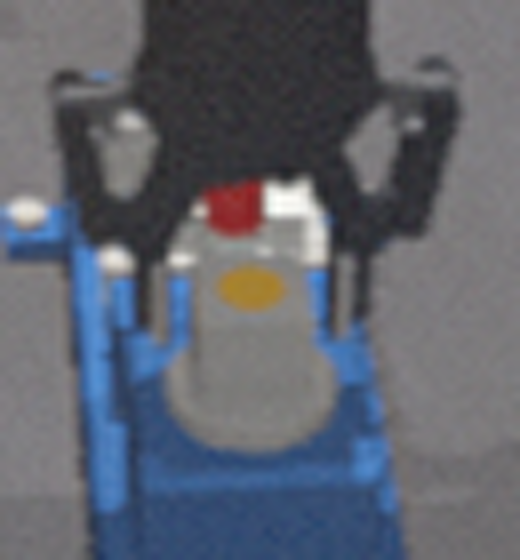

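Call:
move_arm:
  increments:
    - [0, 0, -4, 0, 5.5]
    - [0, 0, -8.5, 0, 5.5]
    - [-3, 0, -10, 0, 5.5]
    - [-8, 0, -10, 0, 5.5]
    - [-12, 0, -10, 0, 5.5]

```text
t: 8.98
tool_pos: [0.4605, -0.1723, 0.2435]
tool_rot: [2.547, 1.837, 0.0]
contact_force: [0.2, -0.7, -0.5]
opening: 0.0553
```

Run:
```python
from m import *
rep()
S=save('side','pics/s11.png');im=S['image'];T=save('top','pics/t11.png')
cv2.imwrite('pics/c11.png',cv2.resize(cv2.cvtColor(np.hstack([im[150:220,235:300],T['image'][145:215,235:300]]),cv2.COLOR_RGB2BGR),None,fx=6,fy=6,interpolation=2))
```

```text
t 8.97 p [ 0.4605 -0.1723  0.2435] yang -18.39 q6 -0.188 F [ 0.2 -0.7 -0.5] M [-0.02 -0.02 -0.04] op 0.0553 zaxis [ 9.e-04 -6.e-04 -1.e+00]
```

View pics/c11.png

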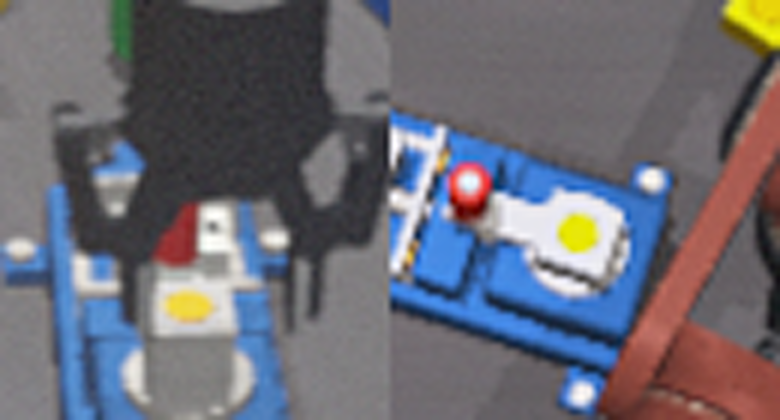

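Run:
```python
from m import *
T=cam('top');im=T['image'];S=cam('side')
d=cent(im,258,276,175,193,yel); print(d,ray(T,d,.150),ray(T,d,.115))
red=lambda r,g,b: (r-np.maximum(g,b)>50)*1.
r=cent(im,240,258,168,186,red)
# white cap included: mask
m=((im[...,0].astype(int)-np.maximum(im[...,1],im[...,2]))>50)[165:190,238:260]
ys,xs=np.nonzero(m); print(r,xs.min()+238,xs.max()+238,ys.min()+165,ys.max()+165)
print(ray(T,r,.185), ray(T,(235+(470-390)/6,145+183/6),.191))
ds=cent(S['image'],258,276,195,207,yel);print(ds,ray(S,ds,.150))
```

```text
[265.8648582  183.39062885] [ 0.49551087 -0.05768019  0.15      ] [ 0.50200147 -0.05906275  0.115     ]
[247.83333333 176.5       ] 245 251 172 181
[0.51238163 0.00339051 0.185     ] [0.51454373 0.00172398 0.191     ]
[265.9528416  200.52660218] [ 0.50051007 -0.05871322  0.15      ]
```

```bash
python3 -c "
from m import *
rep([.518,.004,.235])"
```

```text
t 9.07 p [ 0.46   -0.1736  0.2431] yang -18.65 q6 -0.186 F [-0.2  1.  -0.7] M [-0.02 -0.02  0.05] op 0.0547 zaxis [-3.e-04 -1.e-03 -1.e+00]
shift cm [18.68 -0.18  0.79]
```

Call:
move_arm:
  increments:
    - [6, 0, 0, 0, 5]
    - [12, -0.1, 0.3, 0, 5]
    - [18, -0.2, 0.5, 0, 5]
    - [18.7, -0.2, 0.8, 0, 5]
    - [18.7, -0.2, 0.8, 0, 5]

```text
t: 9.7
tool_pos: [0.5178, 0.0079, 0.2344]
tool_rot: [-2.546, -1.84, 0.002]
contact_force: [-0.1, -0.0, 0.2]
opening: 0.0498
```

Run:
```python
from m import *
S=save('side','pics/s12.png');im=S['image'];T=save('top','pics/t12.png')
rep([.518,.004,.170])
cv2.imwrite('pics/c12.png',cv2.resize(cv2.cvtColor(np.hstack([im[130:220,225:300],T['image'][125:215,215:300]]),cv2.COLOR_RGB2BGR),None,fx=4.8,fy=4.8,interpolation=2))
```

```text
t 9.8 p [0.5178 0.0064 0.2348] yang -18.45 q6 0.191 F [-0.7  0.4  0.1] M [-0.03 -0.03  0.01] op 0.0501 zaxis [-5.e-04 -3.e-04 -1.e+00]
shift cm [-0.22  0.1   6.48]
```

View pics/c12.png

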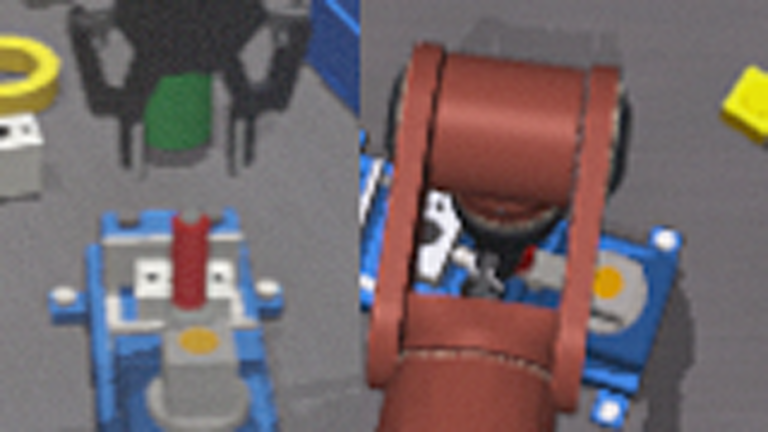

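Call:
move_arm:
  increments:
    - [-0.3, 0.1, 4, 0, 5]
    - [-0.3, 0.1, 6.0, 0, 5]
    - [-0.3, 0.1, 6.4, 0, 5]
    - [-0.3, 0.1, 6.4, 0, 1.5]
    - [-0.3, 0.1, 6.4, 0, 1.5]
  newtons: 50

```text
t: 10.42
tool_pos: [0.5188, 0.0037, 0.1724]
tool_rot: [2.547, 1.837, 0.002]
contact_force: [-0.5, -0.5, -0.2]
opening: 0.0228
```

Call:
move_arm:
  increments:
    - [0, 0, 0, 0, 1.5]
    - [0, 0, 0, 0, 1.5]
    - [0, 0, 0, 0, 1.5]
  newtons: 50

```text
t: 10.8
tool_pos: [0.5188, 0.004, 0.1721]
tool_rot: [2.547, 1.837, 0.003]
contact_force: [0.3, 0.1, 3.0]
opening: 0.0232
```

Run:
```python
from m import *
rep()
S=save('side','pics/s13.png');im=S['image'];T=save('top','pics/t13.png')
rep([.518,.004,.170])
cv2.imwrite('pics/c13.png',cv2.resize(cv2.cvtColor(np.hstack([im[130:220,225:300],T['image'][125:215,215:300]]),cv2.COLOR_RGB2BGR),None,fx=4.8,fy=4.8,interpolation=2))
```

```text
t 10.8 p [0.5188 0.004  0.1721] yang -18.39 q6 0.185 F [0.3 0.1 3. ] M [-0.08 -0.11  0.03] op 0.0232 zaxis [ 2.2e-03 -2.0e-04 -1.0e+00]
t 10.9 p [0.5188 0.004  0.172 ] yang -18.39 q6 0.185 F [1.5 0.9 4.9] M [-0.06 -0.12 -0.  ] op 0.0229 zaxis [ 2.2e-03 -1.0e-04 -1.0e+00]
shift cm [-0.03 -0.08  0.2 ]
```

View pics/c13.png

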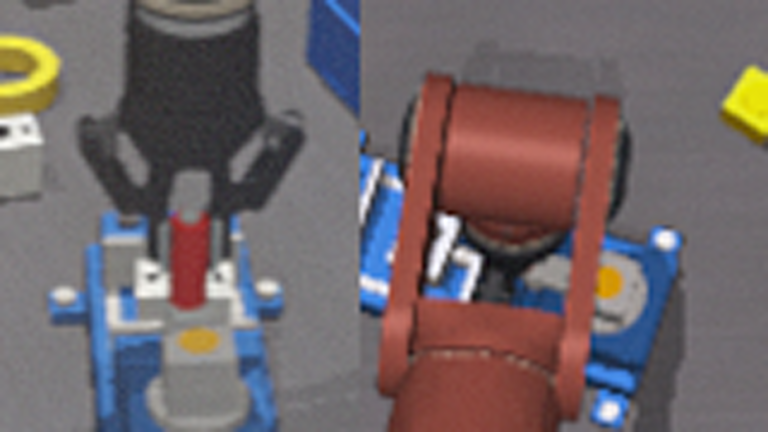

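```bash
cat > wind.py <<'E'
import sys,numpy as np
a=[float(v) for v in sys.argv[1:]]
P=lambda t:6.5*np.array([np.cos(np.radians(t)),np.sin(np.radians(t))])
print([[round(v,2) for v in P(t)-P(a[0])]+[0,0,1.5] for t in a[1:]])
E
python3 wind.py 0 10 22 35 48 60; python3 wind.py 60 80 100 120 140 160;python3 wind.py 160 180 200 220 240 260;python3 wind.py 260 280 300 320 340 360
```

```text
[[np.float64(-0.1), np.float64(1.13), 0, 0, 1.5], [np.float64(-0.47), np.float64(2.43), 0, 0, 1.5], [np.float64(-1.18), np.float64(3.73), 0, 0, 1.5], [np.float64(-2.15), np.float64(4.83), 0, 0, 1.5], [np.float64(-3.25), np.float64(5.63), 0, 0, 1.5]]
[[np.float64(-2.12), np.float64(0.77), 0, 0, 1.5], [np.float64(-4.38), np.float64(0.77), 0, 0, 1.5], [np.float64(-6.5), np.float64(0.0), 0, 0, 1.5], [np.float64(-8.23), np.float64(-1.45), 0, 0, 1.5], [np.float64(-9.36), np.float64(-3.41), 0, 0, 1.5]]
[[np.float64(-0.39), np.float64(-2.22), 0, 0, 1.5], [np.float64(-0.0), np.float64(-4.45), 0, 0, 1.5], [np.float64(1.13), np.float64(-6.4), 0, 0, 1.5], [np.float64(2.86), np.float64(-7.85), 0, 0, 1.5], [np.float64(4.98), np.float64(-8.62), 0, 0, 1.5]]
[[np.float64(2.26), np.float64(-0.0), 0, 0, 1.5], [np.float64(4.38), np.float64(0.77), 0, 0, 1.5], [np.float64(6.11), np.float64(2.22), 0, 0, 1.5], [np.float64(7.24), np.float64(4.18), 0, 0, 1.5], [np.float64(7.63), np.float64(6.4), 0, 0, 1.5]]
```

Call:
move_arm:
  increments:
    - [-0.1, 1.13, 0, 0, 1.5]
    - [-0.47, 2.43, 0, 0, 1.5]
    - [-1.18, 3.73, 0, 0, 1.5]
    - [-2.15, 4.83, 0, 0, 1.5]
    - [-3.25, 5.63, 0, 0, 1.5]

```text
t: 11.52
tool_pos: [0.5624, -0.0425, 0.1722]
tool_rot: [-2.545, -1.837, -0.008]
contact_force: [1.6, 8.4, 7.0]
opening: 0.0228
```

```bash
cat >> m.py <<'E'
C0=np.array([.5188,.004])-.065*np.array([np.cos(np.radians(71.6)),np.sin(np.radians(71.6))])
def w():
    o,R=state(); p=o['tool_pos'][:2]-C0; F=o['contact_force']; r=np.linalg.norm(p); u=p/r; t=np.array([u[1],-u[0]])
    th=71.6-np.degrees(np.arctan2(p[1],p[0]))
    print('t %.2f th %.1f r %.4f z %.4f | Frad %.1f Ftan %.1f Fz %.1f op %.4f'%(o['t'],th%360,r,o['tool_pos'][2],F[:2]@u,F[:2]@t,F[2],o['opening']),'M',np.round(o['wrist_torque'],2))
E
python3 -c "
from m import *
w()
S=save('side','pics/s14.png');im=S['image'];T=save('top','pics/t14.png')
w()
cv2.imwrite('pics/c14.png',cv2.resize(cv2.cvtColor(np.hstack([im[130:220,225:310],T['image'][125:215,215:300]]),cv2.COLOR_RGB2BGR),None,fx=4.6,fy=4.6,interpolation=2))
"
```

```text
t 11.53 th 58.3 r 0.0659 z 0.1722 | Frad 3.5 Ftan -7.8 Fz 7.0 op 0.0228 M [ 1.42  0.1  -0.  ]
t 11.62 th 59.5 r 0.0659 z 0.1722 | Frad 4.3 Ftan -4.1 Fz 6.6 op 0.0229 M [ 0.8  -0.27 -0.02]
```

View pics/c14.png

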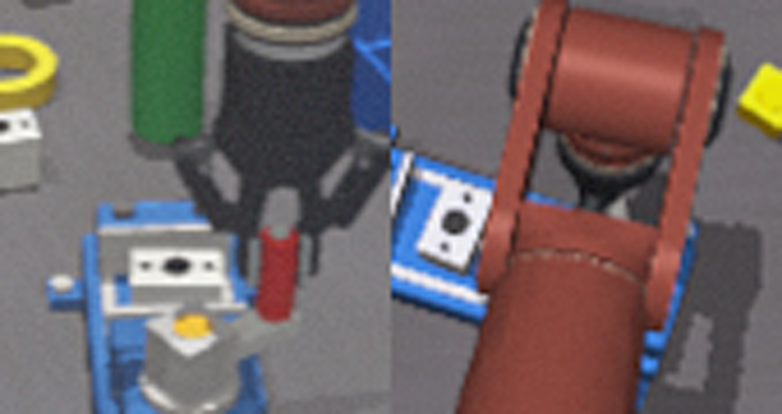

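Call:
move_arm:
  increments:
    - [-2.12, 0.77, 0, 0, 1.5]
    - [-4.38, 0.77, 0, 0, 1.5]
    - [-6.5, 0.0, 0, 0, 1.5]
    - [-8.23, -1.45, 0, 0, 1.5]
    - [-9.36, -3.41, 0, 0, 1.5]

```text
t: 12.25
tool_pos: [0.5016, -0.1237, 0.1724]
tool_rot: [2.544, 1.834, 0.009]
contact_force: [7.8, 2.3, 2.3]
opening: 0.0229
```

```bash
python3 -c "
from m import *
w()
S=save('side','pics/s15.png');w()"
```

```text
t 12.25 th 158.7 r 0.0661 z 0.1724 | Frad -1.9 Ftan -7.9 Fz 2.3 op 0.0229 M [ 0.5  -1.45  0.02]
t 12.30 th 160.6 r 0.0660 z 0.1721 | Frad 0.5 Ftan -3.9 Fz 4.4 op 0.0229 M [ 0.11 -0.53  0.02]
```

Call:
move_arm:
  increments:
    - [-0.39, -2.22, 0, 0, 1.5]
    - [0, -4.45, 0, 0, 1.5]
    - [1.13, -6.4, 0, 0, 1.5]
    - [2.86, -7.85, 0, 0, 1.5]
    - [4.98, -8.62, 0, 0, 1.5]

```text
t: 12.92
tool_pos: [0.4345, -0.0502, 0.1723]
tool_rot: [2.542, 1.832, -0.001]
contact_force: [8.6, -9.2, -0.8]
opening: 0.0229
```

```bash
python3 -c "
from m import *
w()"
```

```text
t 12.93 th 258.3 r 0.0642 z 0.1723 | Frad -9.6 Ftan -8.1 Fz -0.8 op 0.0229 M [-1.7  -1.56  0.06]
```

Call:
move_arm:
  increments:
    - [2.26, 0, 0, 0, 1.5]
    - [4.38, 0.77, 0, 0, 1.5]
    - [6.11, 2.22, 0, 0, 1.5]
    - [7.24, 4.18, 0, 0, 1.5]
    - [7.63, 6.4, 0, 0, 1.5]

```text
t: 13.55
tool_pos: [0.5166, 0.0049, 0.1716]
tool_rot: [-2.543, -1.836, 0.009]
contact_force: [-11.4, 0.9, 12.8]
opening: 0.0232
```

```bash
python3 -c "
from m import *
w()
S=save('side','pics/s16.png');im=S['image'];T=save('top','pics/t16.png')
w()
cv2.imwrite('pics/c16.png',cv2.resize(cv2.cvtColor(np.hstack([im[130:220,225:310],T['image'][125:215,215:300]]),cv2.COLOR_RGB2BGR),None,fx=4.6,fy=4.6,interpolation=2))
"; for a in "0 20 40 60 80 100" "100 120 140 160 180 200" "200 220 240 260 280 300" "300 320 340 360"; do python3 wind.py $a | sed 's/np.float64//g'; done
```

```text
t 13.55 th 357.9 r 0.0652 z 0.1716 | Frad -2.3 Ftan -11.2 Fz 12.8 op 0.0232 M [-0.23  2.19 -0.02]
t 13.65 th 360.0 r 0.0650 z 0.1718 | Frad -0.6 Ftan -2.3 Fz 9.2 op 0.0228 M [-0.11  0.46 -0.01]
[[(-0.39), (2.22), 0, 0, 1.5], [(-1.52), (4.18), 0, 0, 1.5], [(-3.25), (5.63), 0, 0, 1.5], [(-5.37), (6.4), 0, 0, 1.5], [(-7.63), (6.4), 0, 0, 1.5]]
[[(-2.12), (-0.77), 0, 0, 1.5], [(-3.85), (-2.22), 0, 0, 1.5], [(-4.98), (-4.18), 0, 0, 1.5], [(-5.37), (-6.4), 0, 0, 1.5], [(-4.98), (-8.62), 0, 0, 1.5]]
[[(1.13), (-1.95), 0, 0, 1.5], [(2.86), (-3.41), 0, 0, 1.5], [(4.98), (-4.18), 0, 0, 1.5], [(7.24), (-4.18), 0, 0, 1.5], [(9.36), (-3.41), 0, 0, 1.5]]
[[(1.73), (1.45), 0, 0, 1.5], [(2.86), (3.41), 0, 0, 1.5], [(3.25), (5.63), 0, 0, 1.5]]
```

View pics/c16.png

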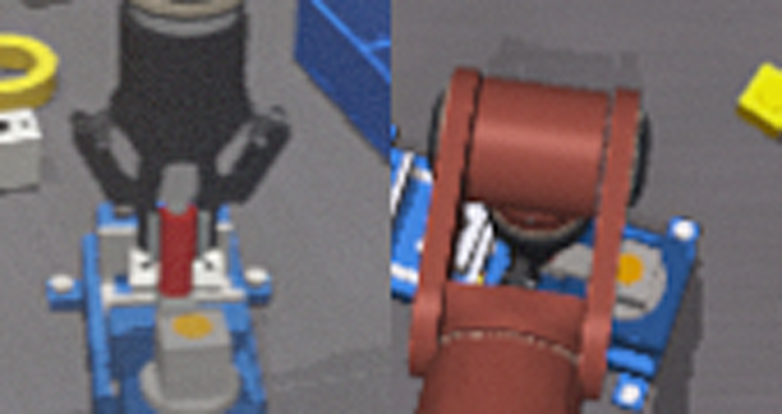

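Call:
move_arm:
  increments:
    - [-0.39, 2.22, 0, 0, 1.5]
    - [-1.52, 4.18, 0, 0, 1.5]
    - [-3.25, 5.63, 0, 0, 1.5]
    - [-5.37, 6.4, 0, 0, 1.5]
    - [-7.63, 6.4, 0, 0, 1.5]

```text
t: 14.28
tool_pos: [0.5576, -0.0875, 0.1724]
tool_rot: [2.547, 1.838, 0.012]
contact_force: [5.3, 6.2, 3.9]
opening: 0.0231
```

```bash
python3 -c "
from m import *
w()"
```

```text
t 14.28 th 98.3 r 0.0664 z 0.1724 | Frad 2.0 Ftan -8.0 Fz 3.9 op 0.0231 M [ 1.27 -0.68  0.01]
```

Call:
move_arm:
  increments:
    - [-2.12, -0.77, 0, 0, 1.5]
    - [-3.85, -2.22, 0, 0, 1.5]
    - [-4.98, -4.18, 0, 0, 1.5]
    - [-5.37, -6.4, 0, 0, 1.5]
    - [-4.98, -8.62, 0, 0, 1.5]

```text
t: 14.9
tool_pos: [0.4591, -0.1099, 0.1723]
tool_rot: [2.544, 1.833, 0.006]
contact_force: [9.2, 0.2, 0.2]
opening: 0.0228
```

```bash
python3 -c "
from m import *
w()
S=save('side','pics/s17.png');im=S['image'];T=save('top','pics/t17.png')
w()
cv2.imwrite('pics/c17.png',cv2.resize(cv2.cvtColor(np.hstack([im[130:220,225:310],T['image'][125:215,185:270]]),cv2.COLOR_RGB2BGR),None,fx=4.6,fy=4.6,interpolation=2))
"
```

```text
t 14.90 th 198.5 r 0.0653 z 0.1723 | Frad -5.7 Ftan -7.2 Fz 0.2 op 0.0228 M [-0.08 -1.87  0.02]
t 15.00 th 200.2 r 0.0652 z 0.1720 | Frad 0.2 Ftan -1.7 Fz 4.3 op 0.0228 M [ 0.04 -0.41 -0.02]
```

View pics/c17.png

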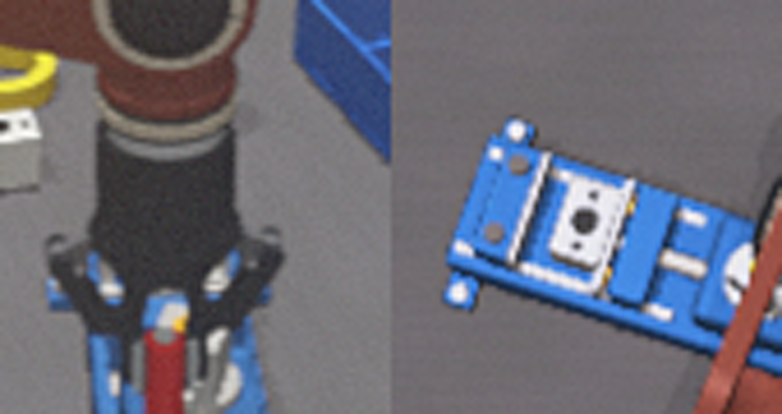

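Call:
move_arm:
  increments:
    - [1.13, -1.95, 0, 0, 1.5]
    - [2.86, -3.41, 0, 0, 1.5]
    - [4.98, -4.18, 0, 0, 1.5]
    - [7.24, -4.18, 0, 0, 1.5]
    - [9.36, -3.41, 0, 0, 1.5]

```text
t: 15.62
tool_pos: [0.4542, -0.011, 0.1719]
tool_rot: [2.545, 1.836, -0.011]
contact_force: [-3.6, -12.3, 6.6]
opening: 0.0224
```

```bash
python3 -c "
from m import *
w()
T=save('top','pics/t18.png')
w()
cv2.imwrite('pics/c18.png',cv2.resize(cv2.cvtColor(T['image'][135:205,190:270],cv2.COLOR_RGB2BGR),None,fx=8,fy=8,interpolation=2))
"
for a in "300 315 330 345 360 370" "10 20 30 40 50 60" ; do python3 wind.py $a | sed 's/np.float64//g'; done
```

```text
t 15.62 th 298.2 r 0.0642 z 0.1719 | Frad -6.4 Ftan -11.0 Fz 6.6 op 0.0224 M [-2.25  0.4   0.  ]
t 15.68 th 300.1 r 0.0641 z 0.1719 | Frad -3.5 Ftan -5.3 Fz 5.8 op 0.0230 M [-1.29  0.03  0.05]
[[(1.35), (1.03), 0, 0, 1.5], [(2.38), (2.38), 0, 0, 1.5], [(3.03), (3.95), 0, 0, 1.5], [(3.25), (5.63), 0, 0, 1.5], [(3.15), (6.76), 0, 0, 1.5]]
[[(-0.29), (1.09), 0, 0, 1.5], [(-0.77), (2.12), 0, 0, 1.5], [(-1.42), (3.05), 0, 0, 1.5], [(-2.22), (3.85), 0, 0, 1.5], [(-3.15), (4.5), 0, 0, 1.5]]
```

View pics/c18.png

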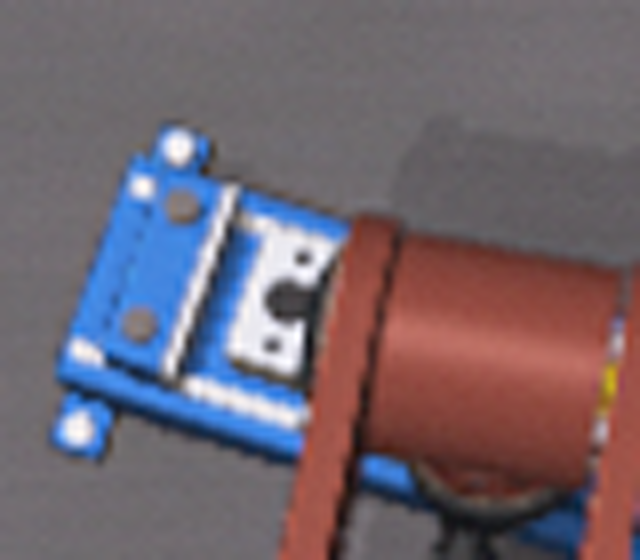

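Call:
move_arm:
  increments:
    - [1.73, 1.45, 0, 0, 1.5]
    - [2.86, 3.41, 0, 0, 1.5]
    - [3.25, 5.63, 0, 0, 1.5]

```text
t: 16.05
tool_pos: [0.5167, 0.0049, 0.1716]
tool_rot: [-2.542, -1.836, 0.011]
contact_force: [-11.9, 0.9, 13.7]
opening: 0.0229
```

```bash
python3 -c "
from m import *
w()"
```

```text
t 16.05 th 358.0 r 0.0652 z 0.1716 | Frad -2.5 Ftan -11.7 Fz 13.7 op 0.0229 M [-0.15  2.27 -0.08]
```

Call:
move_arm:
  increments:
    - [-0.39, 2.22, 0, 0, 1.5]
    - [-1.52, 4.18, 0, 0, 1.5]
    - [-3.25, 5.63, 0, 0, 1.5]
    - [-5.37, 6.4, 0, 0, 1.5]
    - [-7.63, 6.4, 0, 0, 1.5]

```text
t: 16.68
tool_pos: [0.5577, -0.0875, 0.1724]
tool_rot: [-2.547, -1.839, -0.011]
contact_force: [5.2, 6.5, 4.4]
opening: 0.023
```

```bash
python3 -c "
from m import *
w()
T=save('top','pics/t19.png')
w()
cv2.imwrite('pics/c19.png',cv2.resize(cv2.cvtColor(T['image'][135:205,190:270],cv2.COLOR_RGB2BGR),None,fx=8,fy=8,interpolation=2))
"
for a in "100 115 130 145 160 175" "175 190 205 220 235 250" ; do python3 wind.py $a | sed 's/np.float64//g'; done
```

```text
t 16.68 th 98.2 r 0.0665 z 0.1724 | Frad 1.7 Ftan -8.2 Fz 4.4 op 0.0230 M [ 1.35 -0.72  0.01]
t 16.73 th 100.5 r 0.0665 z 0.1722 | Frad 3.4 Ftan -4.3 Fz 5.7 op 0.0227 M [ 0.75 -0.62  0.04]
[[(-1.62), (-0.51), 0, 0, 1.5], [(-3.05), (-1.42), 0, 0, 1.5], [(-4.2), (-2.67), 0, 0, 1.5], [(-4.98), (-4.18), 0, 0, 1.5], [(-5.35), (-5.83), 0, 0, 1.5]]
[[(0.07), (-1.7), 0, 0, 1.5], [(0.58), (-3.31), 0, 0, 1.5], [(1.5), (-4.74), 0, 0, 1.5], [(2.75), (-5.89), 0, 0, 1.5], [(4.25), (-6.67), 0, 0, 1.5]]
```

View pics/c19.png

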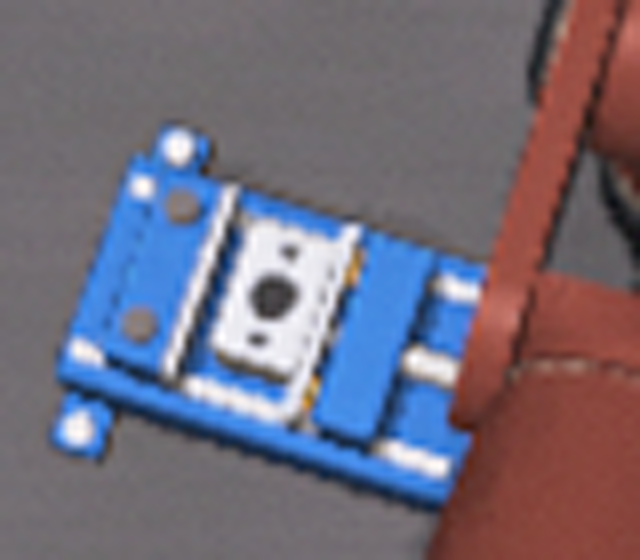

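Call:
move_arm:
  increments:
    - [-1.62, -0.51, 0, 0, 1.5]
    - [-3.05, -1.42, 0, 0, 1.5]
    - [-4.2, -2.67, 0, 0, 1.5]
    - [-4.98, -4.18, 0, 0, 1.5]
    - [-5.35, -5.83, 0, 0, 1.5]

```text
t: 17.35
tool_pos: [0.4848, -0.1221, 0.1722]
tool_rot: [2.544, 1.834, 0.006]
contact_force: [7.2, -0.3, 3.1]
opening: 0.0229
```

```bash
python3 -c "
from m import *
w()
T=save('top','pics/t20.png')
w()
cv2.imwrite('pics/c20.png',cv2.resize(cv2.cvtColor(T['image'][135:205,190:270],cv2.COLOR_RGB2BGR),None,fx=8,fy=8,interpolation=2))
"
for a in "175 181 187 193 199 205" "205 211 217 223 229 235" "235 241 247 253 259 265" ; do python3 wind.py $a | sed 's/np.float64//g'; done
```

```text
t 17.35 th 173.5 r 0.0658 z 0.1722 | Frad -1.2 Ftan -7.1 Fz 3.1 op 0.0229 M [ 0.05 -1.51  0.08]
t 17.40 th 174.9 r 0.0658 z 0.1721 | Frad 0.7 Ftan -4.5 Fz 5.3 op 0.0226 M [-0.08 -0.67  0.04]
[[(-0.02), (-0.68), 0, 0, 1.5], [(0.02), (-1.36), 0, 0, 1.5], [(0.14), (-2.03), 0, 0, 1.5], [(0.33), (-2.68), 0, 0, 1.5], [(0.58), (-3.31), 0, 0, 1.5]]
[[(0.32), (-0.6), 0, 0, 1.5], [(0.7), (-1.16), 0, 0, 1.5], [(1.14), (-1.69), 0, 0, 1.5], [(1.63), (-2.16), 0, 0, 1.5], [(2.16), (-2.58), 0, 0, 1.5]]
[[(0.58), (-0.36), 0, 0, 1.5], [(1.19), (-0.66), 0, 0, 1.5], [(1.83), (-0.89), 0, 0, 1.5], [(2.49), (-1.06), 0, 0, 1.5], [(3.16), (-1.15), 0, 0, 1.5]]
```

View pics/c20.png

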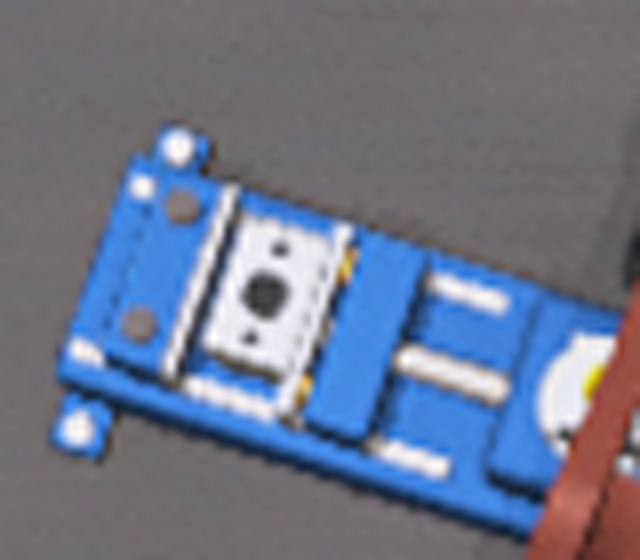

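Call:
move_arm:
  increments:
    - [-0.02, -0.68, 0, 0, 1.5]
    - [0.02, -1.36, 0, 0, 1.5]
    - [0.14, -2.03, 0, 0, 1.5]
    - [0.33, -2.68, 0, 0, 1.5]
    - [0.58, -3.31, 0, 0, 1.5]

```text
t: 18.02
tool_pos: [0.4551, -0.1062, 0.1722]
tool_rot: [2.544, 1.835, 0.003]
contact_force: [5.2, -4.0, 3.8]
opening: 0.0227
```

```bash
python3 -c "
from m import *
w()"
```

```text
t 18.02 th 203.3 r 0.0650 z 0.1722 | Frad -0.5 Ftan -6.5 Fz 3.8 op 0.0227 M [-0.63 -1.26 -0.03]
```

Call:
move_arm:
  increments:
    - [0.32, -0.6, 0, 0, 1.5]
    - [0.7, -1.16, 0, 0, 1.5]
    - [1.14, -1.69, 0, 0, 1.5]
    - [1.63, -2.16, 0, 0, 1.5]
    - [2.16, -2.58, 0, 0, 1.5]

```text
t: 18.65
tool_pos: [0.4372, -0.078, 0.1722]
tool_rot: [2.543, 1.834, 0.001]
contact_force: [5.1, -6.2, 1.9]
opening: 0.0224
```

```bash
python3 -c "
from m import *
w()
T=save('top','pics/t21.png')
w()
cv2.imwrite('pics/c21.png',cv2.resize(cv2.cvtColor(T['image'][135:205,190:270],cv2.COLOR_RGB2BGR),None,fx=8,fy=8,interpolation=2))
"
for a in "235 241 247 253" "253 258 263" "263 268 273" "273 278 283" "283 288 293" "293 298 303" ; do python3 wind.py $a | sed 's/np.float64//g'; done
```

```text
t 18.65 th 233.2 r 0.0644 z 0.1722 | Frad -2.8 Ftan -7.5 Fz 1.9 op 0.0224 M [-1.   -1.16  0.02]
t 18.70 th 233.8 r 0.0644 z 0.1722 | Frad -2.0 Ftan -5.8 Fz 3.7 op 0.0229 M [-0.88 -0.95  0.02]
[[(0.58), (-0.36), 0, 0, 1.5], [(1.19), (-0.66), 0, 0, 1.5], [(1.83), (-0.89), 0, 0, 1.5]]
[[(0.55), (-0.14), 0, 0, 1.5], [(1.11), (-0.24), 0, 0, 1.5]]
[[(0.57), (-0.04), 0, 0, 1.5], [(1.13), (-0.04), 0, 0, 1.5]]
[[(0.56), (0.05), 0, 0, 1.5], [(1.12), (0.16), 0, 0, 1.5]]
[[(0.55), (0.15), 0, 0, 1.5], [(1.08), (0.35), 0, 0, 1.5]]
[[(0.51), (0.24), 0, 0, 1.5], [(1.0), (0.53), 0, 0, 1.5]]
```

View pics/c21.png

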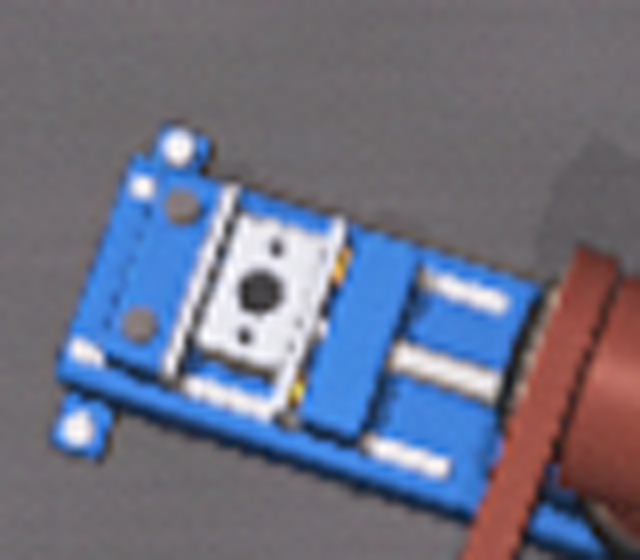

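Call:
move_arm:
  increments:
    - [0.58, -0.36, 0, 0, 1.5]
    - [1.19, -0.66, 0, 0, 1.5]
    - [1.83, -0.89, 0, 0, 1.5]

```text
t: 19.08
tool_pos: [0.4342, -0.0583, 0.1722]
tool_rot: [2.543, 1.834, -0.002]
contact_force: [3.5, -8.0, 3.8]
opening: 0.0228
```

```bash
python3 -c "
from m import *
w()"
```

```text
t 19.07 th 251.1 r 0.0641 z 0.1722 | Frad -3.4 Ftan -8.1 Fz 3.8 op 0.0228 M [-1.41 -0.78  0.02]
```

Call:
move_arm:
  increments:
    - [0.55, -0.14, 0, 0, 1.5]
    - [1.11, -0.24, 0, 0, 1.5]

```text
t: 19.32
tool_pos: [0.4352, -0.0472, 0.1721]
tool_rot: [2.543, 1.834, -0.004]
contact_force: [3.4, -8.7, 3.9]
opening: 0.0229
```

```bash
python3 -c "
from m import *
w()
T=save('top','pics/t22.png')
w()
cv2.imwrite('pics/c22.png',cv2.resize(cv2.cvtColor(T['image'][135:205,190:270],cv2.COLOR_RGB2BGR),None,fx=8,fy=8,interpolation=2))
"
```

```text
t 19.32 th 261.1 r 0.0640 z 0.1721 | Frad -4.8 Ftan -8.0 Fz 3.9 op 0.0229 M [-1.58 -0.48  0.03]
t 19.38 th 261.5 r 0.0640 z 0.1721 | Frad -3.8 Ftan -6.4 Fz 5.1 op 0.0230 M [-1.35 -0.5   0.01]
```

View pics/c22.png

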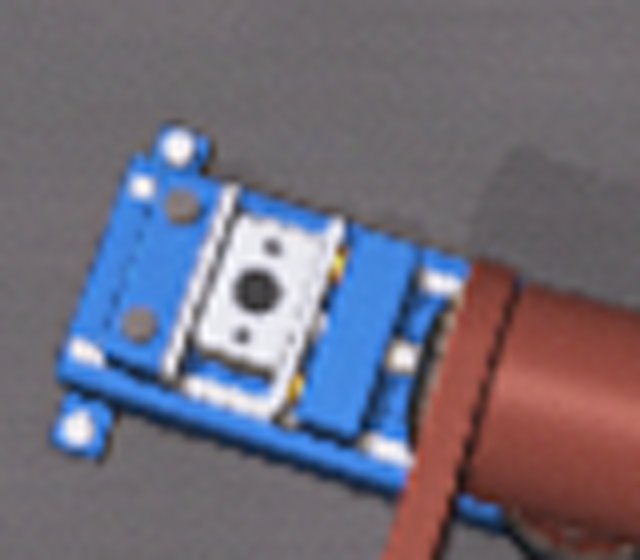

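```bash
cat >> m.py <<'E'
def hole(T):
    im=T['image'].astype(float); g=im.mean(2)
    return cent(im,216,228,165,177,lambda r,g,b: np.clip(150-(r+g+b)/3,0,150))
E
python3 - <<'E'
from m import *
for n in (20,21,22):
    im=cv2.imread(f'pics/t{n}.png')[...,::-1]; print(n,hole({'image':im}))
E
```

```text
20 [220.83640905 170.23393923]
21 [221.13875969 170.45829457]
22 [221.27902622 170.60027239]
```

Call:
move_arm:
  increments:
    - [0.57, -0.04, 0, 0, 1.5]
    - [1.13, -0.04, 0, 0, 1.5]

```text
t: 19.62
tool_pos: [0.438, -0.0365, 0.1721]
tool_rot: [2.544, 1.834, -0.006]
contact_force: [-0.5, -10.0, 5.3]
opening: 0.0229
```

```bash
python3 -c "
from m import *
w()
T=save('top','pics/t23.png');print(hole(T))
w()
"
```

```text
t 19.62 th 270.9 r 0.0639 z 0.1721 | Frad -2.9 Ftan -9.6 Fz 5.3 op 0.0229 M [-1.71 -0.16 -0.06]
[221.35262498 170.78713492]
t 19.68 th 271.4 r 0.0640 z 0.1720 | Frad -3.1 Ftan -7.0 Fz 5.4 op 0.0229 M [-1.51 -0.32  0.03]
```

```bash
cat >> m.py <<'E'
def hole(T):
    im=T['image'].astype(float)
    return cent(im,218,227,167,177,lambda r,g,b: np.clip(110-(r+g+b)/3,0,150)*(b-r<25))
E
python3 - <<'E'
from m import *
for n in (19,20,21,22,23):
    im=cv2.imread(f'pics/t{n}.png')[...,::-1]; print(n,hole({'image':im}))
E
```

```text
19 [223.65716912 171.73897059]
20 [222.52292191 171.43526448]
21 [221.8608226  171.25176568]
22 [221.59785408 171.00429185]
23 [221.41351466 170.98172546]
```

Call:
move_arm:
  increments:
    - [0.56, 0.05, 0, 0, 1.5]
    - [1.12, 0.16, 0, 0, 1.5]

```text
t: 19.92
tool_pos: [0.4425, -0.0264, 0.172]
tool_rot: [2.544, 1.835, -0.009]
contact_force: [-2.4, -8.5, 7.1]
opening: 0.0227
```

```bash
python3 -c "
from m import *
w()
T=save('top','pics/t24.png');print(hole(T))
w()
"
```

```text
t 19.93 th 280.9 r 0.0639 z 0.1720 | Frad -2.1 Ftan -8.6 Fz 7.1 op 0.0227 M [-1.68  0.29  0.02]
[221.31578947 170.94089733]
t 19.98 th 281.4 r 0.0639 z 0.1720 | Frad -2.1 Ftan -7.4 Fz 6.0 op 0.0229 M [-1.52  0.05 -0.03]
```

Call:
move_arm:
  increments:
    - [0.55, 0.15, 0, 0, 1.5]
    - [1.08, 0.35, 0, 0, 1.5]

```text
t: 20.23
tool_pos: [0.4488, -0.0172, 0.1719]
tool_rot: [2.545, 1.836, -0.011]
contact_force: [-4.4, -8.1, 9.3]
opening: 0.0225
```

```bash
python3 -c "
from m import *
w()
T=save('top','pics/t25.png');print(hole(T))
w()
cv2.imwrite('pics/c25.png',cv2.resize(cv2.cvtColor(T['image'][135:205,190:270],cv2.COLOR_RGB2BGR),None,fx=8,fy=8,interpolation=2))
"
```

```text
t 20.23 th 290.9 r 0.0639 z 0.1719 | Frad -1.7 Ftan -9.1 Fz 9.3 op 0.0225 M [-1.67  0.64  0.05]
[221.15813566 170.99042863]
t 20.27 th 291.4 r 0.0640 z 0.1719 | Frad -1.9 Ftan -9.1 Fz 7.5 op 0.0226 M [-1.51  0.39 -0.03]
```

View pics/c25.png

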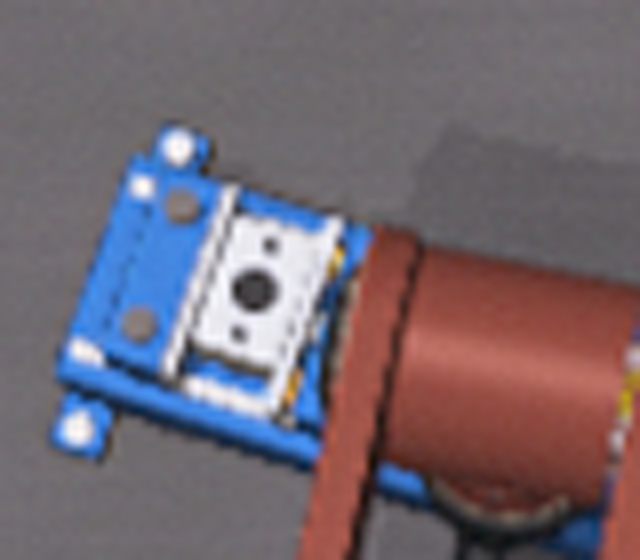

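```bash
for a in "293 298 303" "303 308 313" "313 318 323" "323 328 333" "333 338 343"; do python3 wind.py $a | sed 's/np.float64//g'; done
```

```text
[[(0.51), (0.24), 0, 0, 1.5], [(1.0), (0.53), 0, 0, 1.5]]
[[(0.46), (0.33), 0, 0, 1.5], [(0.89), (0.7), 0, 0, 1.5]]
[[(0.4), (0.4), 0, 0, 1.5], [(0.76), (0.84), 0, 0, 1.5]]
[[(0.32), (0.47), 0, 0, 1.5], [(0.6), (0.96), 0, 0, 1.5]]
[[(0.24), (0.52), 0, 0, 1.5], [(0.42), (1.05), 0, 0, 1.5]]
```

Call:
move_arm:
  increments:
    - [0.51, 0.24, 0, 0, 1.5]
    - [1.0, 0.53, 0, 0, 1.5]

```text
t: 20.52
tool_pos: [0.4565, -0.0091, 0.1718]
tool_rot: [2.546, 1.837, -0.012]
contact_force: [-7.2, -6.8, 9.5]
opening: 0.0228
```

```bash
python3 -c "
from m import *
w()
T=save('top','pics/t26.png');print(hole(T))
w()
"
```

```text
t 20.52 th 300.9 r 0.0641 z 0.1718 | Frad -0.4 Ftan -9.9 Fz 9.5 op 0.0228 M [-1.55  1.02 -0.01]
[221.06082433 171.09363745]
t 20.57 th 301.4 r 0.0641 z 0.1719 | Frad -1.1 Ftan -7.8 Fz 9.0 op 0.0226 M [-1.39  0.76  0.03]
```

Call:
move_arm:
  increments:
    - [0.46, 0.33, 0, 0, 1.5]
    - [0.89, 0.7, 0, 0, 1.5]

```text
t: 20.82
tool_pos: [0.4655, -0.0025, 0.1717]
tool_rot: [2.548, 1.838, -0.013]
contact_force: [-8.1, -7.1, 12.1]
opening: 0.0228
```

```bash
python3 -c "
from m import *
w()
T=save('top','pics/t27.png');print(hole(T))
w()
cv2.imwrite('pics/c27.png',cv2.resize(cv2.cvtColor(T['image'][135:205,190:270],cv2.COLOR_RGB2BGR),None,fx=8,fy=8,interpolation=2))
"
```

```text
t 20.82 th 310.8 r 0.0642 z 0.1717 | Frad -2.0 Ftan -10.6 Fz 12.1 op 0.0228 M [-1.29  1.35 -0.04]
[223.11236863 171.61459175]
t 20.88 th 311.4 r 0.0642 z 0.1718 | Frad -1.1 Ftan -9.0 Fz 9.9 op 0.0228 M [-1.24  1.03 -0.02]
```

View pics/c27.png

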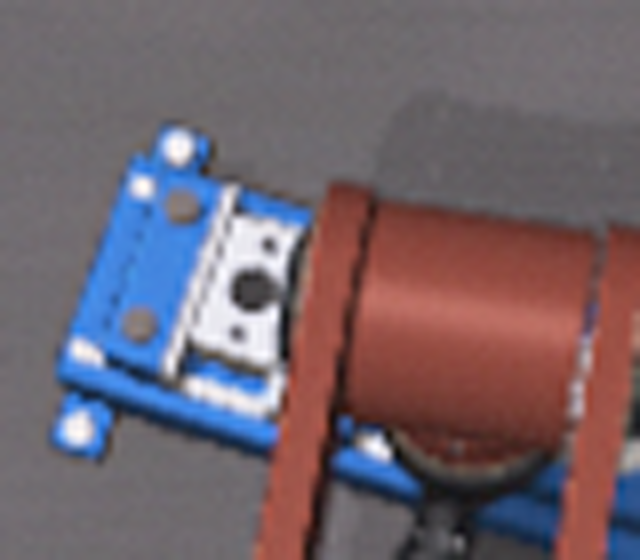

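Call:
move_arm:
  increments:
    - [0.22, 0.19, 0, 0, 1.5]
    - [0.4, 0.4, 0, 0, 1.5]

```text
t: 21.12
tool_pos: [0.4703, 0.0002, 0.1717]
tool_rot: [-2.547, -1.838, 0.013]
contact_force: [-9.7, -4.4, 12.2]
opening: 0.0226
```

```bash
python3 -c "
from m import *
w()
T=save('top','pics/t28.png')
w()
"; python3 wind.py 318 320.5 323| sed 's/np.float64//g'
```

```text
t 21.12 th 315.8 r 0.0643 z 0.1717 | Frad 0.3 Ftan -10.6 Fz 12.2 op 0.0226 M [-1.1   1.5   0.01]
t 21.18 th 316.1 r 0.0643 z 0.1717 | Frad -0.0 Ftan -9.4 Fz 11.4 op 0.0230 M [-1.08  1.28  0.04]
[[(0.19), (0.21), 0, 0, 1.5], [(0.36), (0.44), 0, 0, 1.5]]
```

Call:
move_arm:
  increments:
    - [0.19, 0.21, 0, 0, 1.5]
    - [0.36, 0.44, 0, 0, 1.5]

```text
t: 21.42
tool_pos: [0.4755, 0.0025, 0.1717]
tool_rot: [-2.547, -1.837, 0.013]
contact_force: [-9.8, -3.7, 13.1]
opening: 0.0229
```

```bash
python3 -c "
from m import *
w()
T=save('top','pics/t29.png')
w()
cv2.imwrite('pics/c29.png',cv2.resize(cv2.cvtColor(T['image'][135:205,190:270],cv2.COLOR_RGB2BGR),None,fx=8,fy=8,interpolation=2))
"; python3 wind.py 323 325.5 328| sed 's/np.float64//g'
```

```text
t 21.43 th 320.8 r 0.0643 z 0.1717 | Frad -0.0 Ftan -10.5 Fz 13.1 op 0.0229 M [-0.96  1.47 -0.01]
t 21.48 th 321.1 r 0.0643 z 0.1717 | Frad -0.1 Ftan -9.6 Fz 10.9 op 0.0229 M [-0.96  1.43 -0.  ]
[[(0.17), (0.23), 0, 0, 1.5], [(0.32), (0.47), 0, 0, 1.5]]
```

View pics/c29.png

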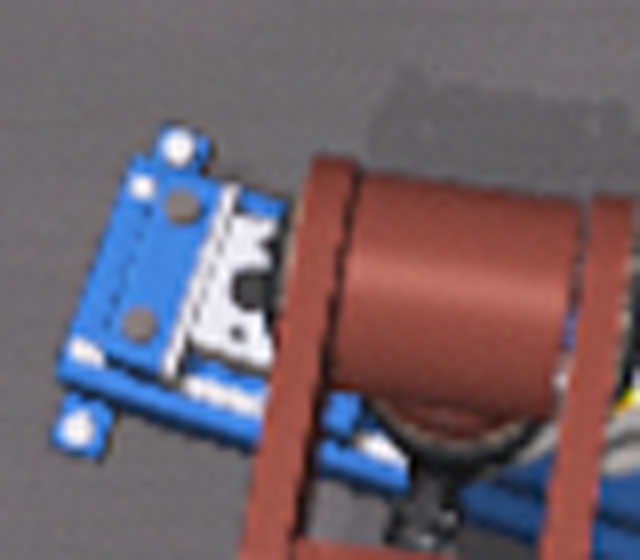

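Run:
```python
from m import *
for n in (20,21,22,23,24,25,26,27,28,29):
    g=cv2.imread(f'pics/t{n}.png').astype(float).mean(2)
    # block left-edge/holes template shift vs t25 by phase correlation in window over left part of block
    c=cent(cv2.imread(f'pics/t{n}.png')[...,::-1],217,224,174,179,lambda r,gg,b: np.clip(150-(r+gg+b)/3,0,150)*(b-r<40))
    c2=cent(cv2.imread(f'pics/t{n}.png')[...,::-1],216,224,170,175,lambda r,gg,b: np.clip(110-(r+gg+b)/3,0,150)*(b-r<40))
    print(n,np.round(c,2),g[176,215:223].round(),g[171,214:224].round())
```

```text
20 [221.92 175.3 ] [152. 239. 237. 234. 233. 206. 155. 220.] [238. 139.  62. 163. 243. 229. 139.  65.  71.  71.]
21 [220.   176.65] [237. 238. 236. 233. 198. 108. 183. 238.] [235. 133. 139. 237. 234. 181.  62.  67.  72.  67.]
22 [220.   176.62] [243. 237. 235. 229. 176. 125. 207. 236.] [233. 149. 179. 241. 227. 125.  64.  72.  71.  67.]
23 [219.63 176.4 ] [242. 236. 236. 223. 129. 136. 218. 236.] [233. 152. 194. 239. 225.  79.  68.  70.  73.  65.]
24 [219.06 176.  ] [241. 237. 236. 223. 104. 147. 227. 235.] [233. 156. 204. 240. 225.  64.  67.  74.  71.  64.]
25 [219. 176.] [241. 236. 236. 221.  98. 150. 227. 236.] [231. 178. 229. 239. 226.  57.  66.  70.  72.  63.]
26 [219.   176.01] [240. 236. 236. 222.  95. 150. 227. 235.] [230. 175. 232. 237. 211.  59.  72.  73.  73.  59.]
27 [219. 176.] [238. 236. 232. 200.  97. 165. 238. 236.] [230. 179. 232. 233. 184.  62.  69.  73.  71.  74.]
28 [219. 176.] [238. 236. 233. 199.  96. 165. 240. 238.] [230. 188. 238. 234. 184.  61.  70.  73.  76.  69.]
29 [222.32 174.95] [238. 236. 233. 200.  94. 168. 242. 229.] [229. 190. 238. 233. 185.  61.  72.  73.  67.  43.]
```

Call:
move_arm:
  increments:
    - [0.17, 0.23, 0, 0, 1.5]
    - [0.32, 0.47, 0, 0, 1.5]

```text
t: 21.72
tool_pos: [0.4808, 0.0043, 0.1717]
tool_rot: [-2.546, -1.837, 0.013]
contact_force: [-9.7, -4.4, 13.6]
opening: 0.0227
```

```bash
python3 -c "
from m import *
w()
T=save('top','pics/t30.png')
g=T['image'].astype(float).mean(2);print(g[176,215:223].round(),g[171,214:222].round())
w()
"; python3 wind.py 328 330.5 333| sed 's/np.float64//g';python3 wind.py 333 335.5 338| sed 's/np.float64//g';python3 wind.py 338 340.5 343| sed 's/np.float64//g';python3 wind.py 343 345.5 348| sed 's/np.float64//g'
```

```text
t 21.73 th 325.9 r 0.0644 z 0.1717 | Frad -1.6 Ftan -10.6 Fz 13.6 op 0.0227 M [-0.71  1.68 -0.05]
[239. 236. 228. 155. 100. 170. 241. 228.] [230. 186. 238. 230. 158.  61.  72.  70.]
t 21.77 th 326.1 r 0.0644 z 0.1717 | Frad -0.3 Ftan -9.1 Fz 12.5 op 0.0226 M [-0.82  1.56 -0.  ]
[[(0.14), (0.24), 0, 0, 1.5], [(0.28), (0.49), 0, 0, 1.5]]
[[(0.12), (0.26), 0, 0, 1.5], [(0.24), (0.52), 0, 0, 1.5]]
[[(0.1), (0.27), 0, 0, 1.5], [(0.19), (0.53), 0, 0, 1.5]]
[[(0.08), (0.27), 0, 0, 1.5], [(0.14), (0.55), 0, 0, 1.5]]
```

Call:
move_arm:
  increments:
    - [0.14, 0.24, 0, 0, 1.5]
    - [0.28, 0.49, 0, 0, 1.5]

```text
t: 22.02
tool_pos: [0.4862, 0.0057, 0.1717]
tool_rot: [-2.545, -1.837, 0.013]
contact_force: [-9.3, -2.3, 13.2]
opening: 0.0226
```

```bash
cat > s.py <<'E'
from m import *
import sys
w(); n=sys.argv[1]
T=save('top',f'pics/t{n}.png')
g=T['image'].astype(float).mean(2);print(g[176,215:223].round(),g[171,214:222].round())
w()
cv2.imwrite(f'pics/c{n}.png',cv2.resize(cv2.cvtColor(T['image'][135:205,190:270],cv2.COLOR_RGB2BGR),None,fx=8,fy=8,interpolation=2))
E
python3 s.py 31
```

```text
t 22.02 th 330.8 r 0.0645 z 0.1717 | Frad -0.5 Ftan -9.6 Fz 13.2 op 0.0226 M [-0.59  1.74 -0.02]
[237. 236. 228. 150.  84. 170. 241. 229.] [230. 196. 238. 230. 140.  65.  74.  69.]
t 22.07 th 331.1 r 0.0645 z 0.1717 | Frad -0.6 Ftan -10.0 Fz 13.0 op 0.0230 M [-0.63  1.6   0.05]
```

Call:
move_arm:
  increments:
    - [0.12, 0.26, 0, 0, 1.5]
    - [0.24, 0.52, 0, 0, 1.5]

```text
t: 22.32
tool_pos: [0.4918, 0.0066, 0.1716]
tool_rot: [-2.545, -1.836, 0.013]
contact_force: [-9.8, -0.8, 13.0]
opening: 0.0223
```

```bash
python3 s.py 32
```

```text
t 22.32 th 335.9 r 0.0646 z 0.1716 | Frad 0.2 Ftan -9.8 Fz 13.0 op 0.0223 M [-0.48  1.78 -0.02]
[238. 236. 228. 150.  77. 171. 236. 177.] [233. 214. 238. 229. 138.  65.  75.  67.]
t 22.38 th 336.2 r 0.0646 z 0.1717 | Frad -0.7 Ftan -9.4 Fz 13.2 op 0.0227 M [-0.48  1.62  0.02]
```

View pics/c32.png

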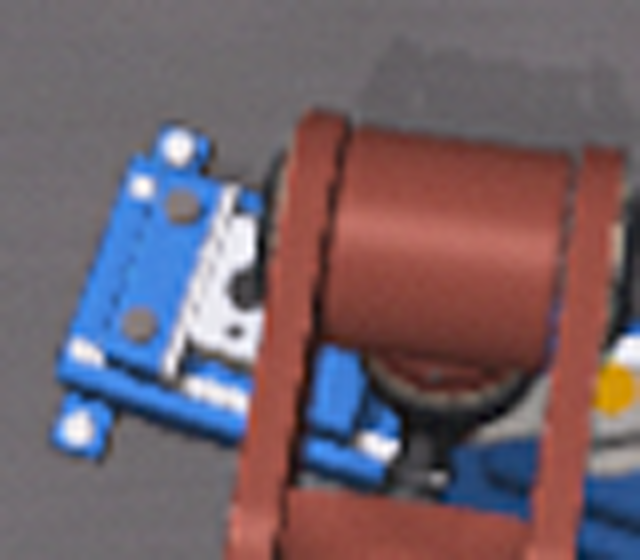

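Call:
move_arm:
  increments:
    - [0.1, 0.27, 0, 0, 1.5]
    - [0.19, 0.53, 0, 0, 1.5]

```text
t: 22.62
tool_pos: [0.4974, 0.007, 0.1716]
tool_rot: [-2.544, -1.836, 0.012]
contact_force: [-10.0, 0.5, 14.2]
opening: 0.0229
```

```bash
python3 s.py 33
```

```text
t 22.62 th 340.8 r 0.0647 z 0.1716 | Frad 0.6 Ftan -10.0 Fz 14.2 op 0.0229 M [-0.29  1.89  0.02]
[238. 237. 228. 151.  76. 172. 231. 126.] [238. 227. 237. 229. 141.  65.  71.  69.]
t 22.68 th 341.1 r 0.0647 z 0.1717 | Frad 0.1 Ftan -10.4 Fz 12.9 op 0.0229 M [-0.31  1.7  -0.04]
```

Call:
move_arm:
  increments:
    - [0.08, 0.27, 0, 0, 1.5]
    - [0.14, 0.55, 0, 0, 1.5]

```text
t: 22.92
tool_pos: [0.5031, 0.0069, 0.1716]
tool_rot: [-2.544, -1.835, 0.011]
contact_force: [-10.8, 1.6, 13.7]
opening: 0.0229
```

```bash
python3 s.py 34; for a in 348 353 358 3 8 13 18 23 28 33 38 43; do echo $a; python3 wind.py $a $((a+2)).5 $((a+5))| sed 's/np.float64//g'; done
```

```text
t 22.93 th 345.8 r 0.0648 z 0.1716 | Frad 0.8 Ftan -10.9 Fz 13.7 op 0.0229 M [-0.11  1.8   0.01]
[237. 237. 228. 149.  84. 182. 232. 123.] [239. 230. 237. 227. 123.  65.  72.  72.]
t 22.98 th 346.1 r 0.0648 z 0.1717 | Frad 0.7 Ftan -9.6 Fz 12.6 op 0.0230 M [-0.07  1.68 -0.01]
348
[[(0.05), (0.28), 0, 0, 1.5], [(0.09), (0.56), 0, 0, 1.5]]
353
[[(0.03), (0.28), 0, 0, 1.5], [(0.04), (0.57), 0, 0, 1.5]]
358
[[(0.0), (0.28), 0, 0, 1.5], [(-0.0), (0.57), 0, 0, 1.5]]
3
[[(-0.02), (0.28), 0, 0, 1.5], [(-0.05), (0.56), 0, 0, 1.5]]
8
[[(-0.05), (0.28), 0, 0, 1.5], [(-0.1), (0.56), 0, 0, 1.5]]
13
[[(-0.07), (0.27), 0, 0, 1.5], [(-0.15), (0.55), 0, 0, 1.5]]
18
[[(-0.09), (0.27), 0, 0, 1.5], [(-0.2), (0.53), 0, 0, 1.5]]
23
[[(-0.12), (0.26), 0, 0, 1.5], [(-0.24), (0.51), 0, 0, 1.5]]
28
[[(-0.14), (0.25), 0, 0, 1.5], [(-0.29), (0.49), 0, 0, 1.5]]
33
[[(-0.16), (0.23), 0, 0, 1.5], [(-0.33), (0.46), 0, 0, 1.5]]
38
[[(-0.18), (0.22), 0, 0, 1.5], [(-0.37), (0.43), 0, 0, 1.5]]
43
[[(-0.2), (0.2), 0, 0, 1.5], [(-0.4), (0.4), 0, 0, 1.5]]
```

Call:
move_arm:
  increments:
    - [0.05, 0.28, 0, 0, 1.5]
    - [0.09, 0.56, 0, 0, 1.5]

```text
t: 23.22
tool_pos: [0.5087, 0.0064, 0.1716]
tool_rot: [-2.543, -1.835, 0.01]
contact_force: [-10.6, 2.0, 13.7]
opening: 0.0228
```

```bash
python3 s.py 35
```

```text
t 23.23 th 350.8 r 0.0649 z 0.1716 | Frad 0.3 Ftan -10.8 Fz 13.7 op 0.0228 M [ 0.12  1.89 -0.01]
[238. 237. 227. 130.  80. 174. 232. 121.] [239. 231. 237. 228. 127.  66.  71.  70.]
t 23.27 th 351.1 r 0.0649 z 0.1717 | Frad 0.6 Ftan -11.2 Fz 13.4 op 0.0228 M [ 0.11  1.71 -0.04]
```

Call:
move_arm:
  increments:
    - [0.03, 0.28, 0, 0, 1.5]
    - [0.04, 0.57, 0, 0, 1.5]

```text
t: 23.52
tool_pos: [0.5143, 0.0053, 0.1717]
tool_rot: [-2.542, -1.835, 0.009]
contact_force: [-9.9, 3.8, 14.2]
opening: 0.0222
```

```bash
python3 s.py 36
```

```text
t 23.52 th 355.9 r 0.0650 z 0.1717 | Frad 1.2 Ftan -10.5 Fz 14.2 op 0.0222 M [0.37 1.8  0.  ]
[238. 237. 227. 133. 103. 203. 230. 130.] [239. 228. 238. 229. 125.  67.  74.  75.]
t 23.57 th 356.2 r 0.0650 z 0.1717 | Frad 1.8 Ftan -9.6 Fz 12.8 op 0.0227 M [ 0.29  1.66 -0.06]
```

Call:
move_arm:
  increments:
    - [0.0, 0.28, 0, 0, 1.5]
    - [0.0, 0.57, 0, 0, 1.5]

```text
t: 23.82
tool_pos: [0.5198, 0.0038, 0.1717]
tool_rot: [-2.542, -1.835, 0.008]
contact_force: [-9.0, 4.1, 15.4]
opening: 0.0224
```

```bash
python3 s.py 37
```

```text
t 23.82 th 0.9 r 0.0651 z 0.1717 | Frad 0.9 Ftan -9.8 Fz 15.4 op 0.0224 M [ 0.44  1.76 -0.04]
[237. 236. 228. 133. 102. 200. 237. 188.] [237. 228. 238. 228. 124.  68.  72.  75.]
t 23.88 th 1.2 r 0.0651 z 0.1717 | Frad -0.0 Ftan -8.7 Fz 13.7 op 0.0225 M [0.51 1.6  0.02]
```

View pics/c37.png

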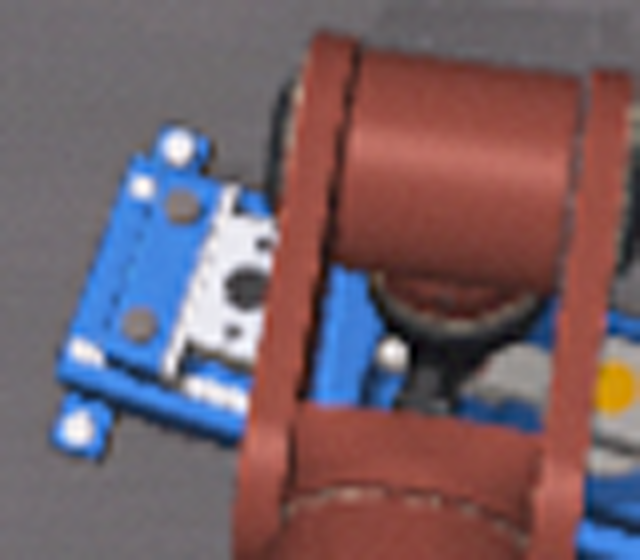

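Call:
move_arm:
  increments:
    - [-0.02, 0.28, 0, 0, 1.5]
    - [-0.05, 0.56, 0, 0, 1.5]

```text
t: 24.12
tool_pos: [0.525, 0.0018, 0.1717]
tool_rot: [-2.542, -1.835, 0.008]
contact_force: [-9.6, 5.6, 14.6]
opening: 0.0229
```

```bash
python3 s.py 38
```

```text
t 24.12 th 5.8 r 0.0652 z 0.1717 | Frad 1.2 Ftan -11.1 Fz 14.6 op 0.0229 M [ 0.63  1.78 -0.05]
[237. 237. 225. 107. 101. 199. 241. 229.] [237. 228. 238. 228.  79.  67.  74.  75.]
t 24.18 th 6.0 r 0.0652 z 0.1717 | Frad 1.6 Ftan -9.9 Fz 12.9 op 0.0229 M [ 0.67  1.64 -0.  ]
```

Call:
move_arm:
  increments:
    - [-0.05, 0.28, 0, 0, 1.5]
    - [-0.1, 0.56, 0, 0, 1.5]

```text
t: 24.42
tool_pos: [0.5298, -0.0005, 0.1717]
tool_rot: [-2.541, -1.834, 0.007]
contact_force: [-10.3, 6.0, 14.2]
opening: 0.023
```

```bash
python3 s.py 39
```

```text
t 24.43 th 10.5 r 0.0653 z 0.1717 | Frad 0.3 Ftan -12.0 Fz 14.2 op 0.0230 M [ 0.9   1.88 -0.02]
[238. 238. 224. 106. 105. 201. 239. 234.] [238. 230. 238. 226.  79.  67.  73.  74.]
t 24.48 th 10.8 r 0.0653 z 0.1717 | Frad 0.9 Ftan -11.0 Fz 13.7 op 0.0227 M [ 0.82  1.73 -0.02]
```

Call:
move_arm:
  increments:
    - [-0.07, 0.27, 0, 0, 1.5]
    - [-0.15, 0.55, 0, 0, 1.5]

```text
t: 24.72
tool_pos: [0.5345, -0.0033, 0.1717]
tool_rot: [-2.54, -1.834, 0.006]
contact_force: [-9.4, 8.8, 14.4]
opening: 0.023
```

```bash
python3 s.py 40
```

```text
t 24.73 th 15.3 r 0.0654 z 0.1717 | Frad 2.1 Ftan -12.7 Fz 14.4 op 0.0230 M [ 1.16  1.94 -0.07]
[238. 238. 225. 108. 102. 199. 238. 237.] [238. 228. 238. 227.  80.  69.  74.  75.]
t 24.77 th 15.6 r 0.0654 z 0.1717 | Frad 0.3 Ftan -12.7 Fz 13.8 op 0.0228 M [ 1.02  1.81 -0.03]
```

Call:
move_arm:
  increments:
    - [-0.09, 0.27, 0, 0, 1.5]
    - [-0.2, 0.53, 0, 0, 1.5]

```text
t: 25.02
tool_pos: [0.5389, -0.0064, 0.1717]
tool_rot: [-2.539, -1.833, 0.005]
contact_force: [-9.7, 9.7, 14.7]
opening: 0.023
```

```bash
python3 s.py 41
```

```text
t 25.02 th 20.0 r 0.0655 z 0.1717 | Frad 1.6 Ftan -13.6 Fz 14.7 op 0.0230 M [ 1.52  1.96 -0.07]
[238. 237. 225. 109.  99. 195. 237. 235.] [238. 229. 238. 227.  80.  68.  72.  71.]
t 25.07 th 20.3 r 0.0655 z 0.1717 | Frad 0.5 Ftan -12.3 Fz 13.7 op 0.0228 M [1.36 1.81 0.  ]
```

Call:
move_arm:
  increments:
    - [-0.12, 0.26, 0, 0, 1.5]
    - [-0.24, 0.51, 0, 0, 1.5]

```text
t: 25.32
tool_pos: [0.5431, -0.0098, 0.1718]
tool_rot: [-2.539, -1.833, 0.004]
contact_force: [-8.7, 11.7, 14.7]
opening: 0.0231
```

```bash
python3 s.py 42
```

```text
t 25.32 th 24.7 r 0.0656 z 0.1718 | Frad 2.6 Ftan -14.3 Fz 14.7 op 0.0231 M [1.74 1.9  0.02]
[238. 238. 225. 106. 115. 216. 237. 235.] [238. 229. 238. 227.  81.  67.  71.  72.]
t 25.38 th 25.0 r 0.0656 z 0.1718 | Frad 0.7 Ftan -14.4 Fz 13.8 op 0.0227 M [ 1.59  1.78 -0.07]
```

Call:
move_arm:
  increments:
    - [-0.14, 0.25, 0, 0, 1.5]
    - [-0.29, 0.49, 0, 0, 1.5]

```text
t: 25.62
tool_pos: [0.5469, -0.0137, 0.1718]
tool_rot: [-2.538, -1.833, 0.003]
contact_force: [-8.2, 11.9, 14.8]
opening: 0.0233
```

```bash
python3 s.py 43
```

```text
t 25.62 th 29.5 r 0.0656 z 0.1718 | Frad 1.9 Ftan -14.3 Fz 14.8 op 0.0233 M [2.   1.84 0.  ]
[238. 238. 226. 107. 115. 215. 236. 234.] [238. 230. 238. 227.  83.  67.  72.  72.]
t 25.68 th 29.7 r 0.0656 z 0.1718 | Frad 1.2 Ftan -13.1 Fz 15.8 op 0.0228 M [ 1.92  1.69 -0.03]
```

Call:
move_arm:
  increments:
    - [-0.16, 0.23, 0, 0, 1.5]
    - [-0.33, 0.46, 0, 0, 1.5]

```text
t: 25.92
tool_pos: [0.5504, -0.0178, 0.1719]
tool_rot: [-2.537, -1.833, 0.001]
contact_force: [-7.6, 13.1, 15.1]
opening: 0.0229
```

```bash
python3 s.py 44
python3 - <<'E'
from m import *
o,R=state(); F=R.T@o['contact_force']; print('tool F',F.round(1))
E
```

```text
t 25.93 th 34.2 r 0.0657 z 0.1719 | Frad 1.9 Ftan -15.0 Fz 15.1 op 0.0229 M [2.23 1.69 0.  ]
[238. 237. 225. 106. 118. 214. 236. 236.] [238. 229. 238. 227.  79.  68.  73.  69.]
t 25.98 th 34.5 r 0.0657 z 0.1719 | Frad 1.8 Ftan -14.2 Fz 14.1 op 0.0226 M [ 2.18  1.61 -0.03]
tool F [  9.6 -10.8 -13.9]
```

Call:
move_arm:
  increments:
    - [0.15, -0.17, -0.15, 0, 1.5]
    - [0.15, -0.17, -0.15, 0, 1.5]
    - [0.15, -0.17, -0.15, 0, 4.5]
    - [0.15, -0.17, -0.15, 0, 4.5]
    - [0.15, -0.17, -0.15, 0, 4.5]

```text
t: 26.6
tool_pos: [0.5502, -0.02, 0.1716]
tool_rot: [-2.547, -1.837, 0.002]
contact_force: [0.0, -0.2, -0.3]
opening: 0.0449
```

```bash
python3 -c "
from m import *
w()
S=save('side','pics/s45.png')
cv2.imwrite('pics/c45.png',cv2.resize(cv2.cvtColor(S['image'][130:230,225:320],cv2.COLOR_RGB2BGR),None,fx=6,fy=6,interpolation=2)[:600])"
```

```text
t 26.60 th 35.6 r 0.0642 z 0.1716 | Frad -0.1 Ftan 0.2 Fz -0.3 op 0.0449 M [ 0.06  0.04 -0.03]
```

View pics/c45.png

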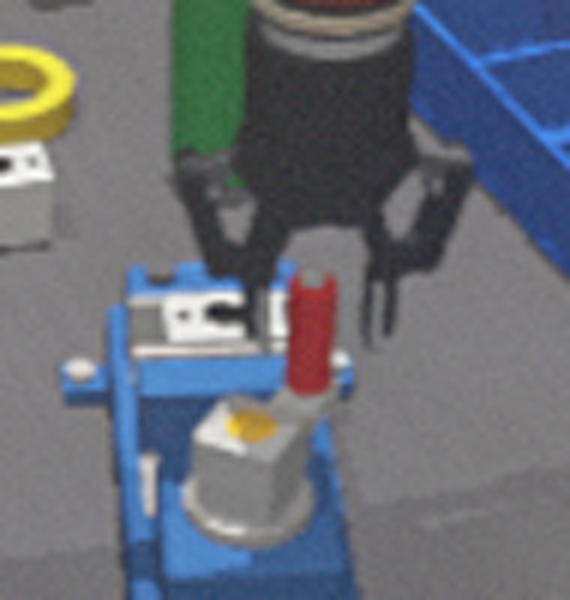

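Released. Retreat straight up, then clear for a final look.

Call:
move_arm:
  increments:
    - [0, 0, -3, 0, 4.5]
    - [0, 0, -7, 0, 4.5]
    - [0, 0, -11, 0, 4.5]
    - [-5, 0, -13, 0, 4.5]
    - [-10, 0, -13, 0, 4.5]

```text
t: 27.28
tool_pos: [0.5196, -0.1159, 0.3054]
tool_rot: [2.543, 1.837, 0.004]
contact_force: [0.8, -0.4, -0.2]
opening: 0.0449
```

Call:
move_arm:
  increments:
    - [-6, 0, 0, 0, 4.5]
    - [-12, 0, 0, 0, 4.5]
    - [-12, 0, 0, 0, 4.5]
    - [-12, 0, 0, 0, 4.5]

```text
t: 27.78
tool_pos: [0.4811, -0.2285, 0.3022]
tool_rot: [-2.548, -1.836, -0.0]
contact_force: [0.4, 0.5, 0.1]
opening: 0.045
```

```bash
python3 -c "
from m import *
w()
S=save('side','pics/s46.png');T=save('top','pics/t46.png')
g=T['image'].astype(float).mean(2);print(g[176,215:223].round(),g[171,214:222].round())
print(ray(T,cent(T['image'],258,276,175,193,yel),.15))
cv2.imwrite('pics/c46.png',cv2.resize(cv2.cvtColor(np.hstack([S['image'][140:225,220:305],T['image'][130:215,190:285]]),cv2.COLOR_RGB2BGR),None,fx=4.4,fy=4.4,interpolation=2))"
```

```text
t 27.77 th 167.3 r 0.1717 z 0.3022 | Frad -0.6 Ftan -0.4 Fz 0.1 op 0.0450 M [-0.03  0.02 -0.02]
[238. 238. 225. 108. 117. 215. 236. 235.] [238. 229. 239. 228.  81.  69.  72.  73.]
[ 0.49649478 -0.05807111  0.15      ]
```

View pics/c46.png

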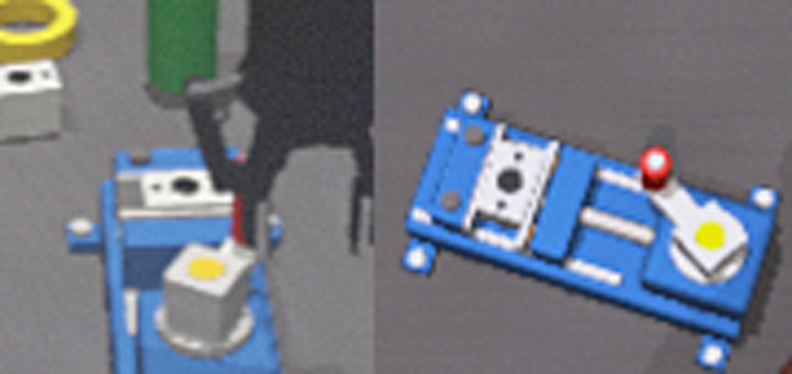

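View pics/t46.png

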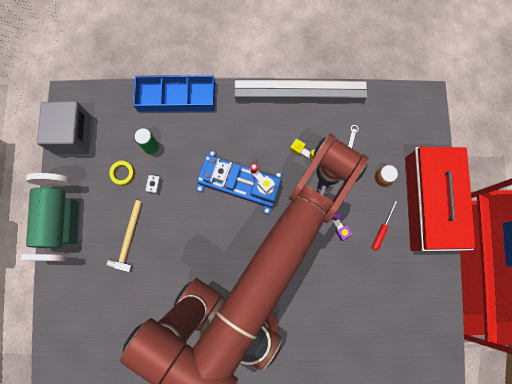

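The block is tight between the jaws at top pixel (221,171). The crank is seated at (266,184), and the other things are where they were.

```bash
python3 -c "
from m import *
print(order.finish_job())"
```

```text
the job is handed in; nothing more can be done
None
```

I fitted the steel crank with the red grip fully home on the vise shaft and wound it clockwise by the grip for about 3.1 turns. I stopped when it bit, let go, backed the arm away and handed the job in at about 28 s of the 72 s allowed; no verdict was reported.

**Squeeze:** I stopped about 29° after the block stopped moving in the top view, which was at roughly 3 turns plus 5°. The winding force at the grip had risen from about 10 N to about 15 N. That suggests roughly 120–140 N on the block, but it is inferred, since nothing measures the squeeze directly.

**Last checks:**
- The block had not moved in the image after I let go.
- The crank's hub top measured within about 1 mm of where it was when first seated, and it looks flat on the collar.
- Contact force on the tool was near zero after release.
- The other things on the bench look unmoved. This was judged by eye, and the arm partly hid the wrench and the look-alikes.

**Disagreements:**
- The two cameras differ by about 4–5 mm in x, which I worked around using the tool and contact readings.
- My first reading of the block's edge put first touch at about 290–310° of the third turn. The winding force and later pictures showed the block still moving then, so I carried on to the real bite.

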